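# Hold the amber filter slide label up in the densitometer's throat

### The arm

A 6-joint arm with a two-finger parallel gripper is mounted at the origin on a cart in front of the work surface, level with it; the furniture and walls round the work are solid. World frame = base frame: x ahead of the robot, y to its left, z up, the work surface at z = 0. Lengths are in m, angles in degrees, forces in N, time in s.
With the tool pointing down it reaches from about 0.35 to 0.875 m from the base axis. Payload 4.2 kg.
Tool frame: the origin (TCP) lies between the finger pads; the fingertips stand 8 mm ahead of it and the grasp point (between the pads) lies 11 mm behind it; x points along the fingers, y is the direction in which the jaws open and shut, and the axes are right-handed (so a half turn about x gives the same grasp; the last joint's range is limited). The gripper opens to 87 mm and grips with 3 to 60 N. Pads are 19 mm wide; open, the fingers measure 117 mm over their backs; the gripper's body (75 mm by 190 mm) begins 51 mm behind the grasp point.
Start: joints at [90.562, 22.042, 0.453, 0, -68.411, -14.817], TCP at [0.154, 0.606, 0.209] pointing down, gripper open.
Joint ranges: [-179.83, 179.83], [-69.29, 118.12], [-61.27, 80.66], [-181.25, 117.63], [-171.15, -9.14], [-177.46, 177.46]. Speed limits (degrees/s): [159.86, 159.86, 180, 180, 180, 180].

### API

Orientations are given as a 3x3 rotation matrix whose columns are the frame's x, y, z axes.
In Python, from station import r gives the robot as it stands. The module is installed in compiled form; this text tells all that it offers.
- The arm moves only by the tool move_arm, never from a script. Its argument "increments" is one flat list of numbers, 7 for each row, row after row: the turn, a rotation vector about the tool's x, y, z in degrees, then the shift along the tool's x, y, z in m, then the finger opening in m, from 0 to 0.087. A call has 1 to 12 rows; each row is the pose to reach, as a shift and turn from the pose commanded when the call began, along the tool's axes at that moment; what a row does not reach only later rows make up. A row lasts 1/12 s, in which the tool goes at most 41.7 mm and 7.16 degrees, less where a joint would pass 70% of its speed; a pose out of reach is approached as far as the arm can. A call with a gripper value outside its range is refused whole. The fingers move at their own pace and stop on an object; the grip force is fixed at half the most. Time passes only in rows, so rows that repeat a pose let the fingers close. It gives the time, the measured TCP pose, the force and the opening at its end, in the units of the state.
- r.sense(): the state, without advancing time (a new reading comes with each control period).
- r.capture(name): name is "scene" or "side" or "wrist"; returns the picture (384x512x3 uint8, red, green, blue); there is no depth.
- r.calibration(name): a dict with "fx", "fy", "cx", "cy" (pixels), "rvec" (rotation vector, rad) and "tvec" (3), from world to camera coordinates, as OpenCV has them; the wrist camera has in their place "tool_from_camera" (4x4, takes a point from camera to tool coordinates, whose origin is the TCP and whose axes are the tool frame's). Camera axes: x right, y down, z forward; pixel columns grow to the right and rows downward; lengths in m; the calibration is good to about 2 mm. The wrist camera is an equidistant fisheye: a pixel r from the principal point sees the ray r / f radians off the axis. A picture is of the moment at which its call begins: read the wrist's pose just before it. calibration takes no time and is no camera call.
- r.finish_job(): hands the job in, once; it reports no verdict.
The state is a dict: "time_s": time; "joints": joint angles; "joint_velocities": joint speeds; "effort": joint torques, N m; "tcp_pos": TCP position; "ee_rot": TCP orientation; "wrist_force": force on the tool from outside, world axes, zero at the start; "moment": the same for the moment, N m; "gripper_width": opening from 0.0 (shut) to 1.0 (fully open).
Only numpy, scipy, OpenCV 4.12 (cv2) and the standard library are available. Lean on these libraries where they do the work, as an engineer would, in place of code of your own. Each camera call takes 0.05 s, during which the arm holds its last target.

### The job

Take the amber filter slide out of the rack and present it in the open throat of the densitometer for its reading: slide level, label face up, frosted (notched) end to the right as you look into the throat from the front, and the middle of its clear glass between the lamp spot below and the detector above. Keep the glass from touching the instrument, leave the other two slides, the dish and the white tile where they are, and finish while still holding the slide there.

Things in the scene. Friction and masses are not known exactly. Their poses are not given: they have to be found in the camera images.
- amber_slide: amber glass filter slide 64 x 50 x 6 mm, 50 g, standing on a long edge in a slot of the rack. Origin: middle of its lower long edge. x: along the length to the frosted end; y: out of the label face; z: up in the rack, to the long edge with the notch. An 8 x 8 mm corner is cut out at +x, +z. The last 16 mm at +x are frosted white with black bars, on the label face only; the rest is clear
- amber_slide_label (a point): middle of the white frosted label of the amber slide, on the label face: 24, 3, 25 mm from the slide's origin along its x, y, z
- amber_slide_notch (a point): the missing outer corner of the amber slide, at the notch: 32, 0, 50 mm from the slide's origin along its x, y, z
- amber_slide_window (a point): middle of the clear glass of the amber slide, inside the glass: -8, 0, 25 mm from the slide's origin along its x, y, z
- slide_rack: fixed grey rack 44 x 124 x 30 mm, origin in the middle of its underside. Three slots run along x at y = -40, 0, 40 mm, 8 mm wide, floor at z = 16 mm, fins to z = 30 mm, one slide in each, any order. They lift straight up, stick out 10 mm past both ends of the rack, and their tops are at z = 66 mm
- green_slide: green slide of the same make in another slot (origin and axes like the amber one), to be left alone
- blue_slide: blue slide of the same make in another slot (origin and axes like the amber one), to be left alone
- densitometer: fixed white densitometer, 130 mm high, on a black foot 172 x 112 x 16 mm. Origin: middle of the underside; x: from the open front to the back; y: left as you look in; z: up. Two noses 26 mm wide stick out in front, x = -66 to -18 mm: lamp nose z = 57 to 75, detector nose z = 95 to 119 (cap to 131). The throat is the 20 mm gap between, open in front and at both sides; foot front x = -80
- reading_spot (a point): middle of the throat on the optical axis, between lamp spot and detector: -55, 0, 85 mm from the densitometer's origin along its x, y, z; same axes as the densitometer
- sample_dish: round steel dish with white powder, 57 mm across, 15 mm high, origin in the middle of its underside, to be left alone
- white_tile: round white reference tile in a black ring, 50 mm across, 12 mm high, origin in the middle of its underside, to be left alone
There are look-alikes about, which are no part of the job. Of the things that look like the amber_slide, the smaller one is meant.

How it is judged:
By the outcome, as a careful person would: the job done as asked, in the order asked, and still so for the second after the job is handed in, while the arm keeps its last pose, push and grip.
It also fails if it takes over 48 s, if anything falls off the work surface, if the arm or the gripper's body presses on something with over 40 N, if the wrist force passes 120 N, or if a joint passes its speed limit or range.

## Working session

There is one attempt and no reset: what is moved stays moved. The work goes in short steps, Python scripts to look and compute and a tool call to move; the robot and the scene stay as the last step left them, time stands still between calls to the robot, and variables do not carry over. Pictures are saved under pics/ and viewed, and the job is handed in when it is done.

Besides the shell and the picture viewer there is one more tool, called after "Call:" by a JSON object that holds its "name" and its "arguments", one argument or row to a line. move_arm: Moves the arm, as the interface text tells. Its arguments: {"type":"object","properties":{"increments":{"type":"array","items":{"type":"number"}}},"required":["increments"]}

```bash
mkdir -p pics
cat > h.py <<'E'
import numpy as np, cv2
from station import r
def save(name,out):
    im=r.capture(name); cv2.imwrite('pics/'+out,im[:,:,::-1]); return im
def cal(n):
    c=r.calibration(n); K=np.array([[c['fx'],0,c['cx']],[0,c['fy'],c['cy']],[0,0,1]])
    R=cv2.Rodrigues(np.array(c['rvec'],float))[0]; t=np.array(c['tvec'],float).ravel(); return K,R,t
def proj(n,P):
    K,R,t=cal(n); p=(R@np.atleast_2d(P).T).T+t; p=p@K.T; return p[:,:2]/p[:,2:]
def ray(n,uv):
    K,R,t=cal(n); d=R.T@np.linalg.inv(K)@np.array([uv[0],uv[1],1.]); return -R.T@t,d/np.linalg.norm(d)
def onz(n,uv,z):
    o,d=ray(n,uv); return o+d*(z-o[2])/d[2]
def crop(src,out,x0,y0,w,h,s):
    im=cv2.imread('pics/'+src)[y0:y0+h,x0:x0+w]; cv2.imwrite('pics/'+out,cv2.resize(im,None,fx=s,fy=s,interpolation=cv2.INTER_CUBIC))
E
python3 - <<'E'
from h import *
for n in ['scene','side','wrist']:
    save(n,n+'0.png'); print(n,r.calibration(n))
print(r.sense())
a=[cv2.imread('pics/%s0.png'%n) for n in ['scene','side']]
E
```

```text
scene {'fx': 352.9829475482041, 'fy': 352.9829475482041, 'cx': 256.7636417570193, 'cy': 196.0568358989738, 'rvec': array([ 2.31365181, -0.649268  ,  0.2334455 ]), 'tvec': array([-0.51095486,  0.23389359,  0.78495157])}
side {'fx': 370.4639204402799, 'fy': 370.4639204402799, 'cx': 261.0061217292101, 'cy': 193.09059068506375, 'rvec': array([ 0.37467777, -2.66410791,  1.39488018]), 'tvec': array([0.50430255, 0.20601906, 0.87429835])}
wrist {'fx': 297.3186396354542, 'fy': 297.3186396354542, 'cx': 254.94893100190913, 'cy': 194.80866759858776, 'tool_from_camera': array([[-4.46226074e-04, -2.98360683e-01,  9.54453091e-01,
        -1.75808740e-01],
       [ 9.99999869e-01, -3.72762942e-04,  3.50994944e-04,
         4.21893103e-04],
       [ 2.51061651e-04,  9.54453123e-01,  2.98360810e-01,
        -8.19189332e-02],
       [ 0.00000000e+00,  0.00000000e+00,  0.00000000e+00,
         1.00000000e+00]])}
{'time_s': 0.15, 'joints': array([ 9.05636909e+01,  2.20807602e+01,  3.99371241e-01, -1.74276580e-02,
       -6.84113472e+01, -1.48164924e+01]), 'joint_velocities': array([ 0.05486499, -0.17552218,  0.2201536 ,  0.03725258,  0.04017362,
       -0.05133027]), 'effort': array([ 6.67398235e-04, -3.91053379e+01,  1.87588120e+01,  4.22230706e+00,
        1.24233757e-02, -1.32478108e-04]), 'tcp_pos': array([0.15376186, 0.60531892, 0.20862875]), 'ee_rot': array([[-2.66895288e-04, -2.46309157e-01, -9.69191275e-01],
       [-1.62123941e-03, -9.69189929e-01,  2.46309262e-01],
       [-9.99998650e-01,  1.63702988e-03, -1.40653889e-04]]), 'wrist_force': array([1.21725286, 0.2087911 , 0.22748847]), 'moment': array([-0.01329198, -0.00734275,  0.01132649]), 'gripper_width': 1.002568242582334}
```

View pics/scene0.png

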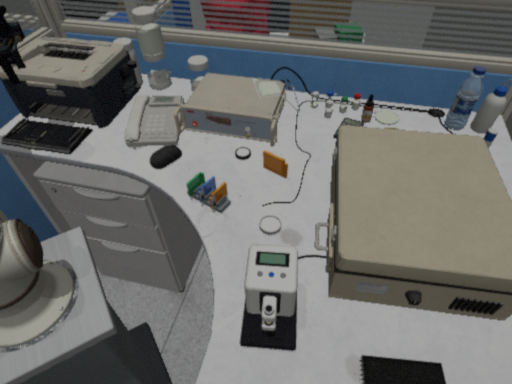

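View pics/side0.png

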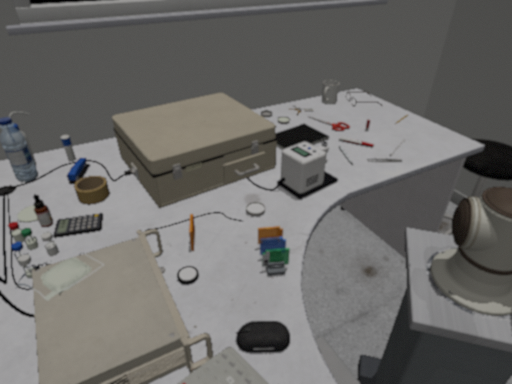

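View pics/wrist0.png

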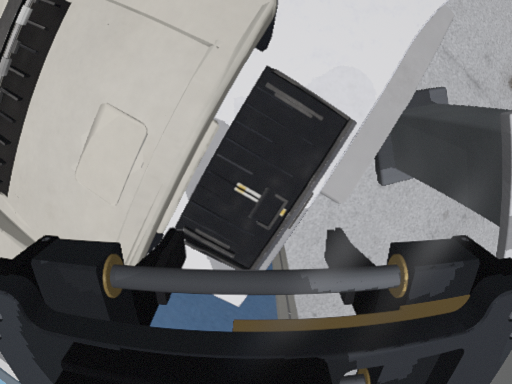

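Run:
```python
from h import *
crop('scene0.png','s1.png',175,135,130,100,6)
crop('scene0.png','s2.png',230,235,80,120,5)
crop('side0.png','d1.png',240,190,80,100,6)
crop('side0.png','d2.png',265,130,80,70,8)
```

```text
(no output)
```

View pics/s1.png

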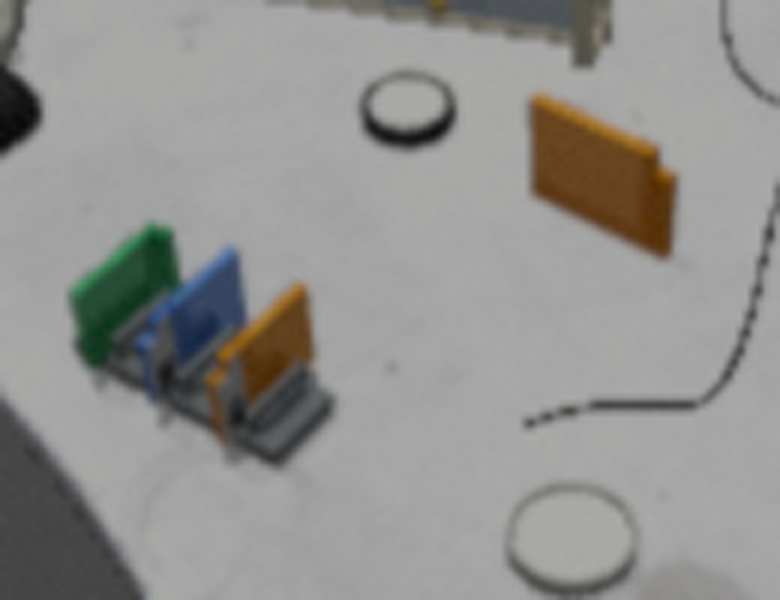

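View pics/s2.png

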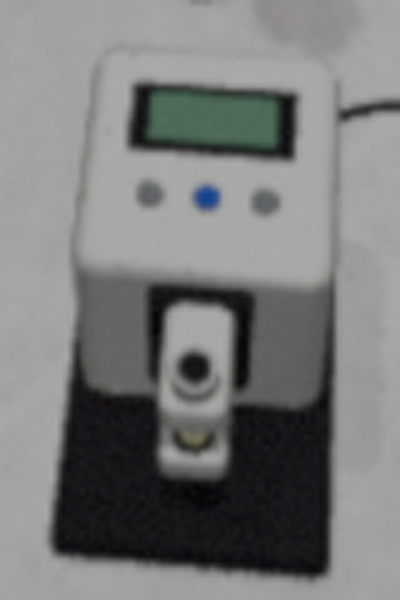

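View pics/d1.png

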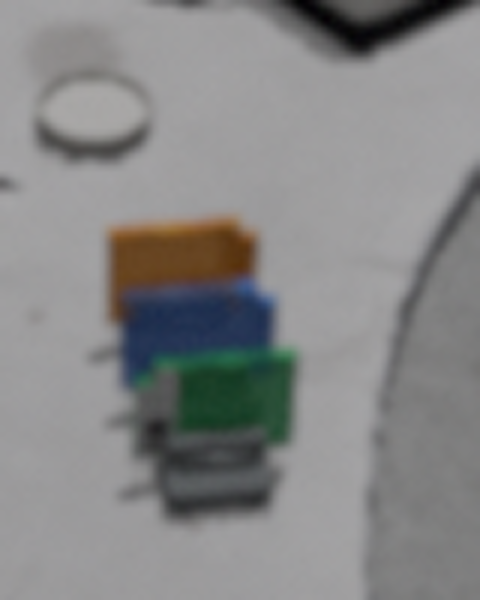

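View pics/d2.png

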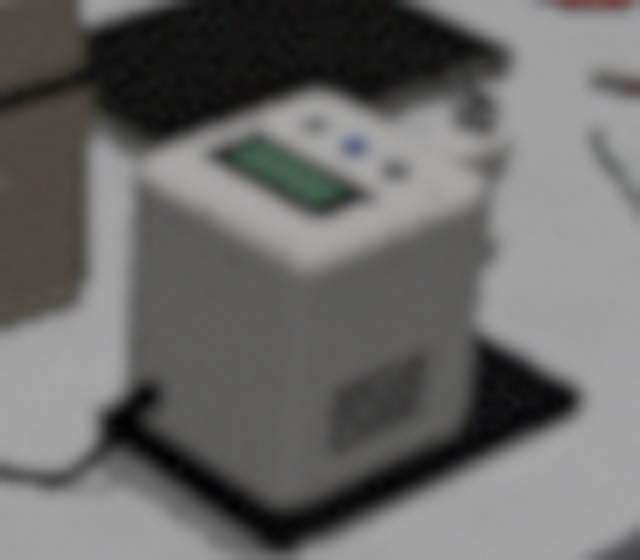

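Run:
```python
from h import *
s=lambda u,v:(175+u/6,135+v/6)
for nm,p,z in [('amb far top',s(298,285),.066),('amb notch start',s(216,352),.066),('rack c1',s(278,463),0),('rack c2',s(332,408),0),('rack c3',s(82,345),0),('tile',s(406,120),0.006),('dish',s(571,530),0.01)]:
    print(nm,onz('scene',p,z).round(4))
d=lambda u,v:(240+u/6,190+v/6)
for nm,p,z in [('amb far top',d(108,228),.066),('amb notch',d(238,220),.066),('rack c',d(168,515),0),('rack c',d(270,505),0)]:
    print('side',nm,onz('side',p,z).round(4))
f=lambda u,v:(230+u/5,235+v/5)
for nm,p,z in [('foot FL',f(52,552),.0),('foot FR',f(327,574),.0),('top BL',f(108,50),.13),('top BR',f(332,70),.13)]:
    print(nm,onz('scene',p,z).round(4))
e=lambda u,v:(265+u/8,130+v/8)
for nm,p,z in [('foot FR?',e(580,398),.016),('foot back corner',e(280,540),.0),('foot b2',e(108,420),.016)]:
    print('side',nm,onz('side',p,z).round(4))
```

```text
amb far top [0.5209 0.0383 0.066 ]
amb notch start [0.4721 0.0206 0.066 ]
rack c1 [0.4868 0.004  0.    ]
rack c2 [ 0.5232  0.0206 -0.    ]
rack c3 [0.4411 0.1189 0.    ]
tile [0.6489 0.1737 0.006 ]
dish [ 0.5739 -0.1044  0.01  ]
side amb far top [0.5217 0.0382 0.066 ]
side amb notch [0.4714 0.0179 0.066 ]
side rack c [0.4719 0.1238 0.    ]
side rack c [0.4344 0.1073 0.    ]
foot FL [ 0.3588 -0.3311  0.    ]
foot FR [ 0.4484 -0.3957  0.    ]
top BL [ 0.4588 -0.2124  0.13  ]
top BR [ 0.5308 -0.2683  0.13  ]
side foot FR? [ 0.3571 -0.3232  0.016 ]
side foot back corner [ 0.4582 -0.213   0.    ]
side foot b2 [ 0.536  -0.2518  0.016 ]
```

```bash
cat > fit.py <<'E'
from h import *
from scipy.optimize import least_squares
s=lambda u,v:(175+u/6,135+v/6); d=lambda u,v:(240+u/6,190+v/6)
f=lambda u,v:(230+u/5,235+v/5); e=lambda u,v:(265+u/8,130+v/8)
def W(q,P):
    c,sn=np.cos(q[2]),np.sin(q[2]); P=np.atleast_2d(P)
    return np.c_[q[0]+c*P[:,0]-sn*P[:,1],q[1]+sn*P[:,0]+c*P[:,1],P[:,2]]
def fit(obs,q0):
    fun=lambda q:np.concatenate([(proj(n,W(q,np.array(P)/1e3))-uv).ravel() for n,uv,P in obs])
    return least_squares(fun,q0,loss='soft_l1')
rack=[('scene',s(278,463),(-22,-62,0)),('scene',s(332,408),(22,-62,0)),('scene',s(82,345),(-22,62,0)),
 ('scene',s(302,285),(32,-40,66)),('scene',s(216,352),(-24,-40,66)),('scene',s(152,222),(32,40,66)),
 ('side',d(108,228),(32,-40,66)),('side',d(238,220),(-24,-40,66)),('side',d(168,515),(22,62,0)),('side',d(270,505),(-22,62,0)),('side',d(296,352),(-32,40,66))]
dens=[('scene',f(52,552),(-80,56,0)),('scene',f(327,574),(-80,-56,0)),('side',e(580,398),(-80,56,16)),('side',e(280,540),(92,56,0)),('side',e(108,420),(92,-56,16)),
 ('scene',f(162,475),(-66,13,57)),('scene',f(228,482),(-66,-13,57)),('scene',f(160,410),(-66,13,95))]
if __name__=='__main__':
    for nm,o,q0 in [('rack',rack,[.48,.065,.4]),('dens',dens,[.45,-.29,.9])]:
        r_=fit(o,q0); print(nm,r_.x.round(4),np.degrees(r_.x[2]).round(2)); print(r_.fun.reshape(-1,2).round(1).tolist())
E
python3 fit.py
```

```text
rack [0.4775 0.0635 0.4188] 23.99
[[-0.4, 2.1], [0.7, 1.1], [-1.8, 2.9], [-0.3, -0.7], [0.5, 0.9], [2.0, -1.6], [-0.7, 0.4], [-0.1, -0.2], [-0.8, 1.6], [0.6, 1.4], [0.1, -0.4]]
dens [ 0.4491 -0.2989  0.9661] 55.35
[[-0.2, 1.1], [0.8, 0.0], [0.2, -1.6], [-0.4, 4.1], [-3.3, -1.1], [-0.6, -0.7], [-0.2, -1.3], [-0.3, 3.9]]
```

```bash
cat >> h.py <<'E'
from scipy.spatial.transform import Rotation as Ro
def inc(p,R,verbose=True):
    s=r.sense(); R0=s['ee_rot']; p0=s['tcp_pos']
    rv=Ro.from_matrix(R0.T@R).as_rotvec(degrees=True); sh=R0.T@(np.array(p)-p0)
    print('turn',rv.round(2),'shift',sh.round(4),'|rot|',np.linalg.norm(rv).round(1),'|d|',np.linalg.norm(sh).round(3)); return rv,sh
QR=[0.4775,0.0635,0.4188]
def rackR(al=30,yaw=QR[2],sg=-1):
    rx=np.array([np.cos(yaw),np.sin(yaw),0]); ry=np.array([-rx[1],rx[0],0]); z=np.array([0,0,1.]); a=np.radians(al)
    tx=-np.cos(a)*z+np.sin(a)*ry; ty=sg*rx; return np.c_[tx,ty,np.cross(tx,ty)]
E
python3 - <<'E'
from h import *
R=rackR(); g=np.array([.4938,.027,.041+.13]); inc(g+.011*R[:,0],R)
E
```

```text
turn [ 50.51 -27.96 -13.62] shift [ 0.048   0.4724 -0.4686] |rot| 59.3 |d| 0.667
```

Call:
{"name": "move_arm", "arguments": {
  "increments": [25,-14,-7,0,0.236,-0.234,0.087,25,-14,-7,0,0.236,-0.234,0.087,25,-14,-7,0,0.236,-0.234,0.087,25,-14,-7,0,0.236,-0.234,0.087,25,-14,-7,0,0.236,-0.234,0.087,25,-14,-7,0,0.236,-0.234,0.087,25,-14,-7,0,0.236,-0.234,0.087,25,-14,-7,0,0.236,-0.234,0.087,25,-14,-7,0,0.236,-0.234,0.087]
}}

```text
time_s: 0.9
tcp_pos: [0.3249, 0.3144, 0.2095]
ee_rot: [[-0.158, -0.645, -0.747], [0.214, -0.761, 0.612], [-0.964, -0.064, 0.259]]
wrist_force: [0.2, 0.5, -0.5]
gripper_width: 1.001
```

```bash
cat >> h.py <<'E'
import json,os
def log():
    s=r.sense(); 
    with open('log.jsonl','a') as f: f.write(json.dumps({k:np.array(s[k]).tolist() for k in s})+'\n')
    print('t',round(s['time_s'],2),'J',s['joints'].round(2),'p',s['tcp_pos'].round(4),'F',s['wrist_force'].round(1),'w',round(float(s['gripper_width']),3))
E
python3 - <<'E'
from h import *
log()
R=rackR(); g=np.array([.4938,.027,.041+.13]); inc(g+.011*R[:,0],R)
E
```

```text
t 0.9 J [ 53.18   5.15 -17.7  -16.54 -63.56   3.96] p [0.3249 0.3144 0.2095] F [ 0.2  0.5 -0.5] w 1.001
turn [ 25.19 -13.9   -6.55] shift [-0.0406  0.1104 -0.3098] |rot| 29.5 |d| 0.331
```

Call:
{"name": "move_arm", "arguments": {
  "increments": [25,-14,-6.5,-0.04,0.11,-0.31,0.087,25,-14,-6.5,-0.04,0.11,-0.31,0.087,25,-14,-6.5,-0.04,0.11,-0.31,0.087,25,-14,-6.5,-0.04,0.11,-0.31,0.087,25,-14,-6.5,-0.04,0.11,-0.31,0.087,25,-14,-6.5,-0.04,0.11,-0.31,0.087,25,-14,-6.5,-0.04,0.11,-0.31,0.087,25,-14,-6.5,-0.04,0.11,-0.31,0.087,25,-14,-6.5,-0.04,0.11,-0.31,0.087,25,-14,-6.5,-0.04,0.11,-0.31,0.087]
}}

```text
time_s: 1.73
tcp_pos: [0.4919, 0.0372, 0.1588]
ee_rot: [[-0.209, -0.911, -0.356], [0.458, -0.413, 0.787], [-0.864, 0.002, 0.504]]
wrist_force: [0.4, 0.4, -0.2]
gripper_width: 1.002
```

Run:
```python
from h import *
log(); save('wrist','w1.png')
R=rackR(); g=np.array([.4938,.027,.041+.13]); inc(g+.011*R[:,0],R)
```

```text
t 1.73 J [  3.2   21.29  -4.42 -28.67 -77.91  30.67] p [0.4919 0.0372 0.1588] F [ 0.4  0.4 -0.2] w 1.002
turn [ 0.39  0.24 -0.3 ] shift [-0.0046  0.0024 -0.0041] |rot| 0.5 |d| 0.007
```

View pics/w1.png

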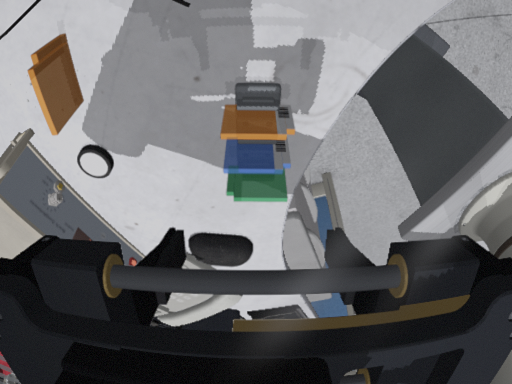

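```bash
cat >> h.py <<'E'
def wproj(P,s=None):
    s=s or r.sense(); c=r.calibration('wrist'); T=np.array(c['tool_from_camera'])
    P=np.atleast_2d(P); pt=(P-s['tcp_pos'])@s['ee_rot']; pc=(pt-T[:3,3])@T[:3,:3]
    th=np.arctan2(np.hypot(pc[:,0],pc[:,1]),pc[:,2]); ph=np.arctan2(pc[:,1],pc[:,0])
    return np.c_[c['cx']+c['fx']*th*np.cos(ph),c['cy']+c['fy']*th*np.sin(ph)]
def wray(uv,s=None):
    s=s or r.sense(); c=r.calibration('wrist'); T=np.array(c['tool_from_camera'])
    a=np.array([(uv[0]-c['cx'])/c['fx'],(uv[1]-c['cy'])/c['fy']]); th=np.linalg.norm(a)
    d=np.r_[a/th*np.sin(th),np.cos(th)]; Rw=s['ee_rot']
    return s['tcp_pos']+Rw@T[:3,3], Rw@T[:3,:3]@d
def wonz(uv,z,s=None):
    o,d=wray(uv,s); return o+d*(z-o[2])/d[2]
E
python3 - <<'E'
from h import *
from fit import W
im=cv2.imread('pics/w1.png')
pts=[(x,y,z) for x in(-32,32) for y in(-43,-37) for z in(66,)]+[(-22,-62,8),(22,-62,8),(-32,40,66),(32,40,66)]
uv=wproj(W(QR,np.array(pts)/1e3)); print(uv.round(1))
im=cv2.resize(im[60:220,180:320],None,fx=5,fy=5,interpolation=cv2.INTER_CUBIC)
for u,v in uv: cv2.circle(im,(int((u-180+.5)*5),int((v-60+.5)*5)),4,(0,0,255),1)
cv2.imwrite('pics/w1c.png',im[:600])
E
```

```text
[[295.2 132.3]
 [294.5 138. ]
 [219.  131.8]
 [219.5 137.5]
 [279.9  81.7]
 [233.9  81.3]
 [287.  198.1]
 [225.1 197.8]]
```

View pics/w1c.png

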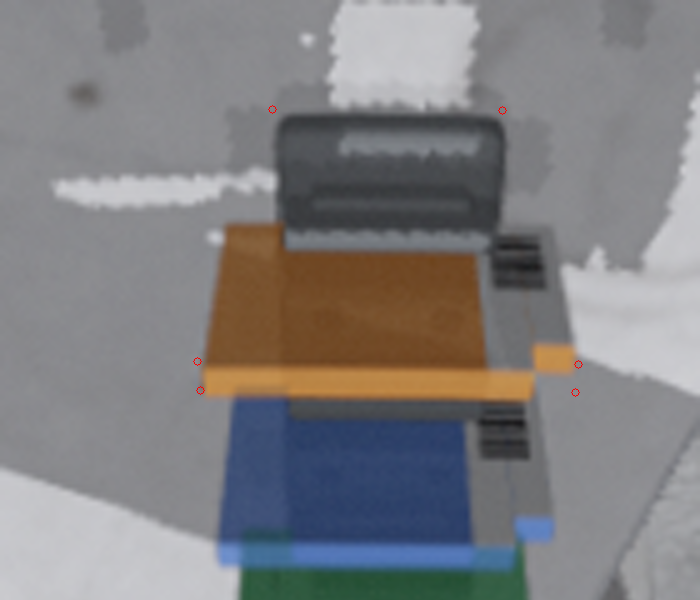

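```bash
cat > kin.py <<'E'
from h import *
from scipy.optimize import least_squares
rx=lambda a:Ro.from_euler('x',a,degrees=True).as_matrix()
ry=lambda a:Ro.from_euler('y',a,degrees=True).as_matrix()
rz=lambda a:Ro.from_euler('z',a,degrees=True).as_matrix()
def fk(q,P,sg):
    a1,lat,d1,L2,a3,L4,L6,tz,o6=P
    R=rz(q[0]); p=R@np.array([a1,lat,d1])
    R=R@ry(q[1]); p=p+R@np.array([0,0,L2])
    R=R@ry(-q[2]*sg[2]); p=p+R@np.array([L4,0,a3])
    R=R@rx(q[3]*sg[0])@ry(-q[4]); 
    R=R@rx(q[5]*sg[1]+o6); p=p+R@np.array([L6,0,0])+0*tz
    return p,R
def data():
    D=[json.loads(l) for l in open('log.jsonl')]
    return [(np.array(d['joints']),np.array(d['tcp_pos']),np.array(d['ee_rot'])) for d in D]
E
python3 - <<'E'
from kin import *
D=data()
D.insert(0,(np.array([90.5637,22.0808,.39937,-.01743,-68.4113,-14.8165]),np.array([.15376,.60532,.20863]),np.array([[-2.669e-4,-.2463,-.9692],[-1.62e-3,-.9692,.2463],[-.99999,1.637e-3,-1.4e-4]])))
for s4 in(1,-1):
  for s6 in(1,-1):
    out=[]
    for q,p,R in D:
        Rm=fk(q,[0]*9,(s4,s6,1))[1]; out.append(Ro.from_matrix(Rm.T@R).as_rotvec(degrees=True).round(1).tolist())
    print(s4,s6,out)
E
```

```text
1 1 [[-60.4, -0.0, 0.0], [-80.9, -22.8, 22.8], [-124.6, -50.1, 50.1]]
1 -1 [[-90.0, -0.0, 0.0], [-73.2, -23.9, 20.8], [-70.4, -58.2, 14.9]]
-1 1 [[-60.4, -0.0, -0.0], [-97.9, -0.0, 0.0], [-151.3, -0.0, 0.0]]
-1 -1 [[-90.0, -0.0, -0.0], [-90.0, -0.0, 0.0], [-90.0, -0.0, 0.0]]
```

```bash
cat >> kin.py <<'E'
SG=(-1,-1,1)
def solve():
    D=data()
    D.insert(0,(np.array([90.5637,22.0808,.39937,-.01743,-68.4113,-14.8165]),np.array([.15376,.60532,.20863]),None))
    A=[];b=[]
    for q,p,R in D:
        z=fk(q,[0]*8+[-90],SG)[0]
        A.append(np.array([fk(q,list(np.eye(8)[i])+[-90],SG)[0]-z for i in range(7)]).T); b.append(p)
    A=np.vstack(A);b=np.concatenate(b); x,_,rk,sv=np.linalg.lstsq(A,b,rcond=None)
    return list(x)+[0,-90], A@x-b, sv
LO=np.array([-179.83,-69.29,-61.27,-181.25,-171.15,-177.46]);HI=np.array([179.83,118.12,80.66,117.63,-9.14,177.46])
def ik(p,R,P,q0):
    def fun(q):
        pp,RR=fk(q,P,SG); return np.r_[(pp-p)*10,Ro.from_matrix(RR.T@R).as_rotvec()]
    s=least_squares(fun,np.clip(q0,LO+.1,HI-.1),bounds=(LO,HI)); return s.x,np.abs(s.fun).max()
E
python3 - <<'E'
from kin import *
P,res,sv=solve(); print(np.round(P,4),np.abs(res).max(),sv.round(3))
QD=[.4491,-.2989,.9661]; xd=np.array([np.cos(QD[2]),np.sin(QD[2]),0]); yd=np.array([-xd[1],xd[0],0]); z=np.array([0,0,1.])
spot=np.array([QD[0],QD[1],0])-.055*xd+.085*z
# slide axes final: sx=-yd, sy=z, sz=-xd ; tool: tx=cos a*(-sz)+ sin a*(-sy); ty= sx (sg=-1: ty=-rx=slide x)
q0=data()[-1][0]; rng=np.random.default_rng(0)
for al in(0,15,30,45,60):
  for sg in(1,-1):
    a=np.radians(al); tx=np.cos(a)*xd-np.sin(a)*z; ty=-yd*sg; R=np.c_[tx,ty,np.cross(tx,ty)]
    g=spot+.008*(-yd); p=g+.011*tx
    sols=set()
    for k in range(40):
        q,e=ik(p,R,P,q0 if k==0 else rng.uniform(LO,HI))
        if e<1e-3: sols.add(tuple(q.round(0)))
        elif k==0: print('from q0 err',e)
    print(al,sg,sols)
E
```

```text
[-9.9070e-01 -1.6010e-01  4.8030e-01  5.9260e-01  6.5100e-02  1.4483e+00
  3.5680e-01  0.0000e+00 -9.0000e+01] 0.014797973641536094 [3.414 2.467 1.767 0.318 0.187 0.036 0.033]
from q0 err 0.6962337297234623
0 1 {(np.float64(-56.0), np.float64(47.0), np.float64(11.0), np.float64(-77.0), np.float64(-107.0), np.float64(-142.0))}
0 -1 {(np.float64(-56.0), np.float64(47.0), np.float64(11.0), np.float64(-77.0), np.float64(-107.0), np.float64(38.0))}
from q0 err 0.6886109173896899
15 1 {(np.float64(-55.0), np.float64(42.0), np.float64(8.0), np.float64(-66.0), np.float64(-98.0), np.float64(-142.0))}
15 -1 {(np.float64(-55.0), np.float64(42.0), np.float64(8.0), np.float64(-66.0), np.float64(-98.0), np.float64(38.0))}
from q0 err 0.5286227592375865
30 1 {(np.float64(-53.0), np.float64(36.0), np.float64(5.0), np.float64(-56.0), np.float64(-88.0), np.float64(-144.0))}
30 -1 {(np.float64(-53.0), np.float64(36.0), np.float64(5.0), np.float64(-56.0), np.float64(-88.0), np.float64(36.0))}
from q0 err 0.3392397900421767
45 1 {(np.float64(-48.0), np.float64(30.0), np.float64(1.0), np.float64(-45.0), np.float64(-78.0), np.float64(-150.0))}
45 -1 {(np.float64(-48.0), np.float64(30.0), np.float64(1.0), np.float64(-45.0), np.float64(-78.0), np.float64(30.0))}
from q0 err 0.2042958876514009
60 1 {(np.float64(-41.0), np.float64(25.0), np.float64(-3.0), np.float64(-32.0), np.float64(-69.0), np.float64(-160.0))}
60 -1 {(np.float64(-41.0), np.float64(25.0), np.float64(-3.0), np.float64(-32.0), np.float64(-69.0), np.float64(20.0))}
```

Run:
```python
from h import *
R=rackR(); g=np.array([.4938,.027,.041])+.001*R[:,1]+.001*np.array([-.4067,.9135,0]); 
inc(g+.011*R[:,0]+[0,0,.05],R);inc(g+.011*R[:,0],R)
```

```text
turn [ 0.39  0.24 -0.3 ] shift [ 0.065   0.0033 -0.0435] |rot| 0.5 |d| 0.078
turn [ 0.39  0.24 -0.3 ] shift [ 0.1082  0.0033 -0.0687] |rot| 0.5 |d| 0.128
```

Call:
{"name": "move_arm", "arguments": {
  "increments": [0.4,0.2,-0.3,0.022,0.003,-0.0185,0.087,0.4,0.2,-0.3,0.0435,0.003,-0.031,0.087,0.4,0.2,-0.3,0.065,0.003,-0.0435,0.087,0.4,0.2,-0.3,0.065,0.003,-0.0435,0.087,0.4,0.2,-0.3,0.065,0.003,-0.0435,0.087]
}}

```text
time_s: 2.2
tcp_pos: [0.4898, 0.0339, 0.0822]
ee_rot: [[-0.206, -0.912, -0.355], [0.456, -0.41, 0.79], [-0.866, 0.001, 0.5]]
wrist_force: [0.1, -1.2, -0.2]
gripper_width: 1.003
```

Run:
```python
from h import *
log(); save('wrist','w2.png')
R=rackR(); g=np.array([.4938,.027,.041])+.001*R[:,1]+.001*np.array([-.4067,.9135,0]); 
inc(g+.011*R[:,0],R)
from fit import W
pts=[(x,y,z) for x in(-32,32) for y in(-43,-37) for z in(66,)]+[(-22,-62,8),(22,-62,8)]
print(wproj(W(QR,np.array(pts)/1e3)).round(1))
```

```text
t 2.2 J [  2.78  26.32  -8.88 -29.8  -69.55  35.69] p [0.4898 0.0339 0.0822] F [ 0.1 -1.2 -0.2] w 1.003
turn [ 0.25 -0.06  0.02] shift [ 0.0446  0.0013 -0.0266] |rot| 0.3 |d| 0.052
[[302.6 204.3]
 [301.5 210.1]
 [206.6 204. ]
 [207.6 209.8]
 [283.8 130.2]
 [225.9 129.9]]
```

View pics/w2.png

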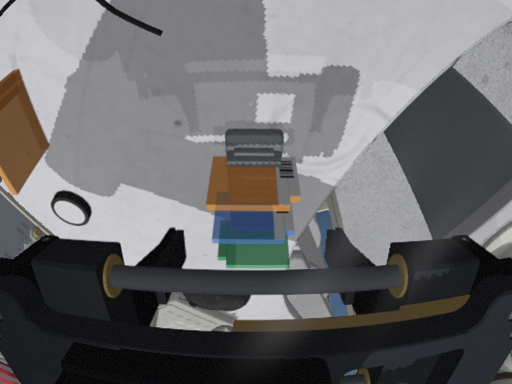

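Call:
{"name": "move_arm", "arguments": {
  "increments": [0.2,0,0,0.022,0.001,-0.013,0.087,0.2,0,0,0.0445,0.001,-0.0265,0.087,0.2,0,0,0.0445,0.001,-0.0265,0.087,0.2,0,0,0.0445,0.001,-0.0265,0.087]
}}

```text
time_s: 2.58
tcp_pos: [0.4906, 0.0321, 0.0315]
ee_rot: [[-0.203, -0.914, -0.352], [0.456, -0.406, 0.792], [-0.866, -0.0, 0.499]]
wrist_force: [1.3, 0.4, 0.4]
gripper_width: 1.004
```

Run:
```python
from h import *
log(); save('wrist','w3.png'); save('side','d3.png'); crop('side','d3.png',0,0,1,1,1) if 0 else crop('d3.png','d3c.png',220,190,120,100,6)
```

```text
t 2.58 J [  2.41  30.45 -10.64 -30.98 -64.46  39.03] p [0.4906 0.0321 0.0315] F [1.3 0.4 0.4] w 1.004
```

View pics/w3.png

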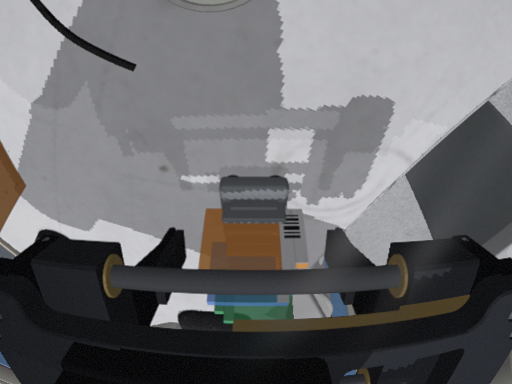

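View pics/d3c.png

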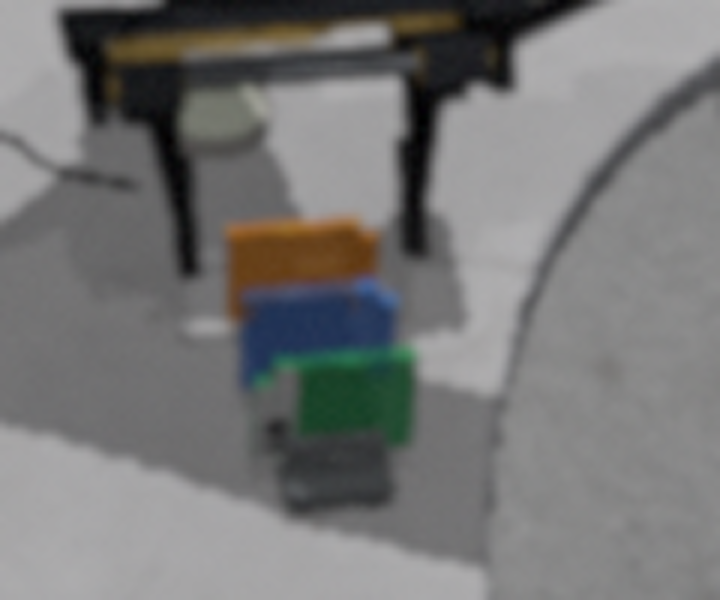

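Run:
```python
from h import *
s=r.sense();R=s['ee_rot'];p=s['tcp_pos']
for sg in(1,-1): 
    tip=p+.008*R[:,0]+sg*.047*R[:,1]; print(tip.round(3),((proj('side',tip)-[220,190])*6).round(0),wproj(tip).round(0))
print(((proj('side',p-.011*R[:,0])-[220,190])*6), wproj(p-.011*R[:,0]))
```

```text
[0.447 0.017 0.026] [[410. 302.]] [[323. 229.]]
[0.533 0.055 0.026] [[190. 321.]] [[186. 229.]]
[[298.06239564 267.02953056]] [[254.08830723 242.26479156]]
```

Run:
```python
from h import *
save('scene','s3.png'); crop('s3.png','s3c.png',165,130,100,80,8)
crop('d3.png','d3d.png',240,220,60,40,12)
s=r.sense();R=s['ee_rot'];p=s['tcp_pos']
for sg in(1,-1): 
    tip=p+.008*R[:,0]+sg*.047*R[:,1]; print(((proj('scene',tip)-[165,130])*8).round(0),((proj('side',tip)-[240,220])*12).round(0))
```

```text
[[319. 631.]] [[580. 244.]]
[[497. 461.]] [[139. 282.]]
```

View pics/s3c.png

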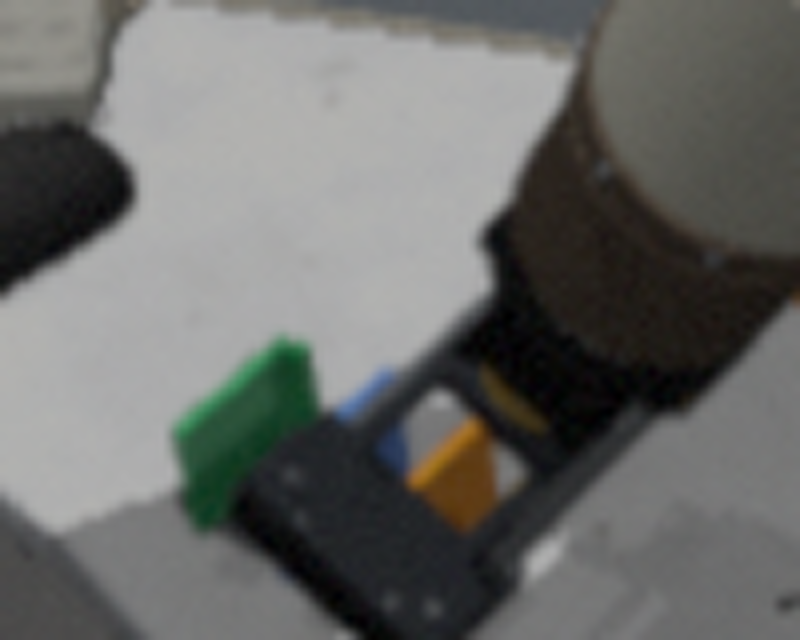

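View pics/d3d.png

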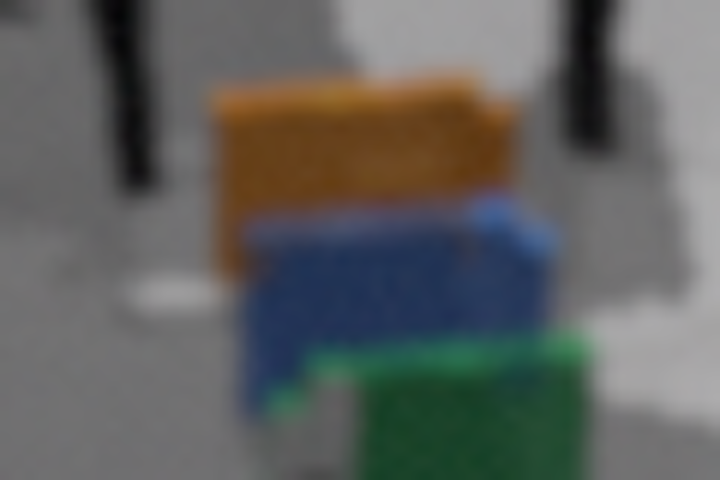

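Call:
{"name": "move_arm", "arguments": {
  "increments": [0,0,0,0.005,0,0.003,0.087,0,0,0,0.005,0,0.003,0.08,0,0,0,0.005,0,0.003,0.074]
}}

```text
time_s: 2.98
tcp_pos: [0.4883, 0.0368, 0.0283]
ee_rot: [[-0.202, -0.914, -0.352], [0.457, -0.406, 0.792], [-0.866, -0.001, 0.499]]
wrist_force: [0.3, 1.0, 0.0]
gripper_width: 0.921
```

Call:
{"name": "move_arm", "arguments": {
  "increments": [0,0,0,0,0,0,0.06,0,0,0,0,0,0,0.05,0,0,0,0,0,0,0.04,0,0,0,0,0,0,0.04,0,0,0,0,0,0,0.04,0,0,0,0,0,0,0.04]
}}

```text
time_s: 3.48
tcp_pos: [0.4884, 0.0365, 0.0278]
ee_rot: [[-0.202, -0.914, -0.351], [0.457, -0.405, 0.792], [-0.866, -0.0, 0.5]]
wrist_force: [0.1, 0.3, -0.3]
gripper_width: 0.725
```

Run:
```python
from h import *
log(); save('wrist','w4.png'); save('side','d4.png'); crop('d4.png','d4c.png',220,190,120,100,6)
```

```text
t 3.48 J [  2.81  30.56 -11.12 -31.31 -63.79  39.04] p [0.4884 0.0365 0.0278] F [ 0.1  0.3 -0.3] w 0.725
```

View pics/w4.png

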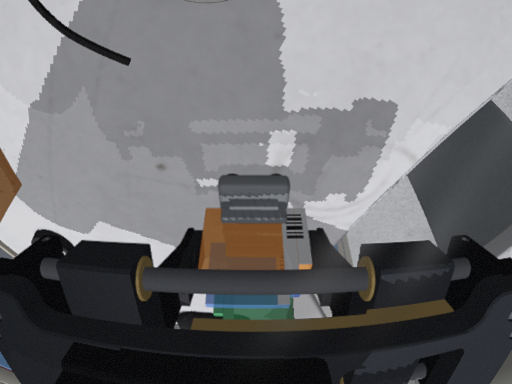

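View pics/d4c.png

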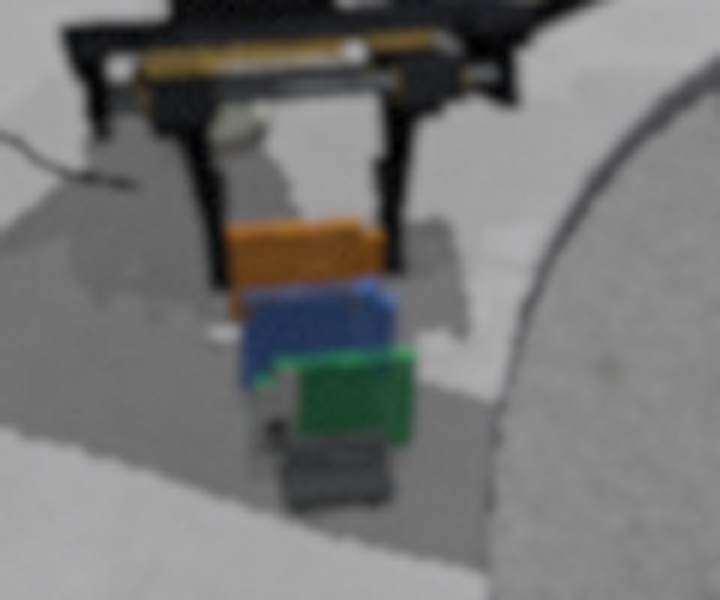

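Call:
{"name": "move_arm", "arguments": {
  "increments": [0,0,0,-0.009,0,0.005,0.04,0,0,0,-0.022,0,0.0125,0.04,0,0,0,-0.039,0,0.0225,0.04,0,0,0,-0.061,0,0.035,0.04,0,0,0,-0.087,0,0.05,0.04,0,0,0,-0.113,0,0.065,0.04,0,0,0,-0.13,0,0.075,0.04,0,0,0,-0.13,0,0.075,0.04]
}}

```text
time_s: 4.25
tcp_pos: [0.4906, 0.0361, 0.1829]
ee_rot: [[-0.194, -0.914, -0.357], [0.456, -0.406, 0.792], [-0.869, -0.009, 0.495]]
wrist_force: [0.3, -0.2, 0.0]
gripper_width: 0.73
```

Run:
```python
from h import *
log(); save('wrist','w5.png'); save('side','d5.png'); crop('d5.png','d5c.png',220,150,120,100,6)
```

```text
t 4.25 J [  3.25  19.23  -3.59 -28.29 -79.48  29.16] p [0.4906 0.0361 0.1829] F [ 0.3 -0.2  0. ] w 0.73
```

View pics/w5.png

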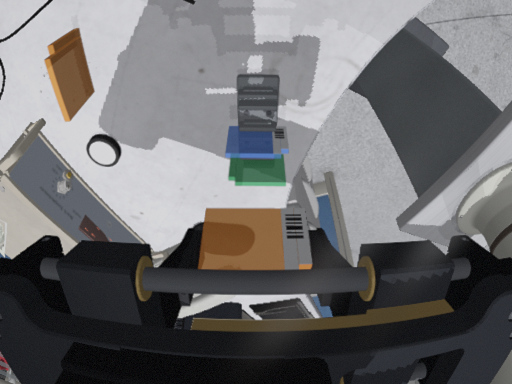

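View pics/d5c.png

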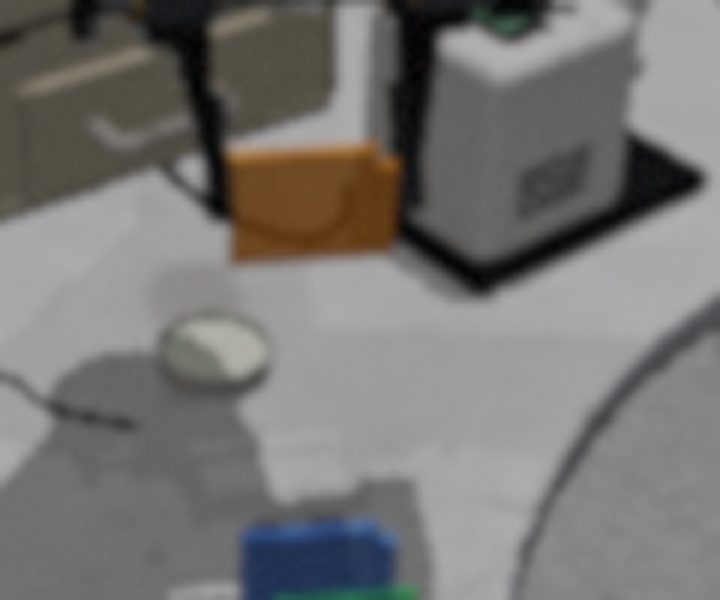

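Run:
```python
from h import *
crop('w5.png','w5c.png',185,190,140,90,5)
from kin import *
P,res,sv=solve(); print(np.round(P,4),np.abs(res).max(),sv.round(3))
```

```text
[-1.120e-01 -1.544e-01  2.340e-01  5.813e-01 -6.240e-02  5.464e-01
  3.484e-01  0.000e+00 -9.000e+01] 0.04421989273244517 [5.179 3.762 2.769 0.417 0.289 0.266 0.178]
```

View pics/w5c.png

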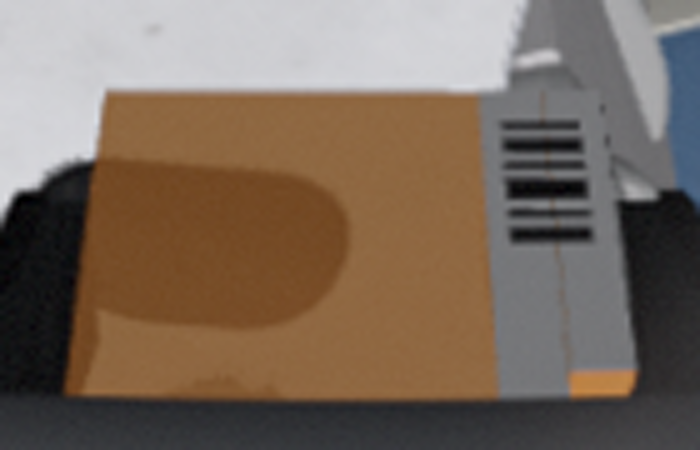

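```bash
cat > slide.py <<'E'
from h import *
from scipy.optimize import least_squares
def slidefit(s,wobs,sobs,prior_x):
    # pose in tool frame: rotvec rel. nominal, translation
    a=np.radians(30); # tx = -cos sz - sin sy ; ty = sx ; 
    tx=np.array([0,-np.sin(a),-np.cos(a)]); ty=np.array([1,0,0]); M=np.c_[tx,ty,np.cross(tx,ty)] # cols tool axes in slide
    R0=M.T # slide axes in tool
    def pose(v): return Ro.from_rotvec(v[:3]).as_matrix()@R0, v[3:]
    def fun(v):
        Rs,t=pose(v); out=[]
        for uv,P in wobs: out.append((wproj(s['tcp_pos']+s['ee_rot']@(Rs@np.array(P)/1e3+t),s)[0]-uv))
        for cam,uv,P in sobs: out.append((proj(cam,s['tcp_pos']+s['ee_rot']@(Rs@np.array(P)/1e3+t))[0]-uv)*1.0)
        out.append([v[1-1+0]*0+v[0]*30*0+v[2]*0, 0]); return np.concatenate(out)
    v0=np.r_[0,0,0,R0@np.array([0,0,-.031])+[-.008,0,0]]
    q=least_squares(fun,v0,loss='soft_l1'); Rs,t=pose(q.x); return Rs,t,q
E
python3 - <<'E'
from slide import *
s=r.sense(); w=lambda u,v:(185+u/5-.4,190+v/5-.4); d=lambda u,v:(220+u/6-.4,150+v/6-.4)
wo=[(w(106,92),(-32,3,0)),(w(603,92),(32,3,0)),(w(482,93),(16,3,0)),(w(637,371),(32,3,42))]
so=[('side',d(230,150),(-32,-3,50)),('side',d(235,263),(-32,-3,0)),('side',d(393,249),(32,-3,0)),('side',d(402,162),(32,-3,42))]
for name,o in [('both',so),('wrist',[])]:
    Rs,t,q=slidefit(s,wo,o,0); print(name,'R\n',Rs.round(4),'t',t.round(4)); print(q.fun.reshape(-1,2).round(1).tolist(), Ro.from_rotvec(q.x[:3]).as_euler('xyz',degrees=True).round(1))
    Rw=s['ee_rot']@Rs; print('world axes',Rw.round(3).tolist(), (s['tcp_pos']+s['ee_rot']@t).round(4))
    np.save('slide_%s.npy'%name,np.c_[Rs,t])
E
```

```text
both R
 [[-0.0341 -0.4348 -0.8999]
 [ 0.9994 -0.0228 -0.0269]
 [-0.0088 -0.9003  0.4353]] t [ 0.0012  0.0007 -0.0158]
[[-0.9, -0.1], [0.6, 0.1], [-0.5, -0.0], [0.5, 0.1], [0.2, 0.7], [-0.1, 1.0], [0.6, 0.5], [-0.6, -0.9], [0.0, 0.0]] [-0.5 -4.2  2. ]
world axes [[-0.904, 0.425, 0.052], [-0.427, -0.902, -0.056], [0.023, -0.073, 0.997]] [0.493  0.0243 0.1699]
wrist R
 [[-0.0311 -0.4547 -0.8901]
 [ 0.9995 -0.0228 -0.0233]
 [-0.0097 -0.8903  0.4552]] t [ 0.0036  0.0009 -0.0149]
[[0.1, -0.0], [0.2, 0.1], [-0.5, -0.1], [0.1, 0.0], [0.0, 0.0]] [-0.6 -2.9  1.8]
world axes [[-0.904, 0.425, 0.04], [-0.427, -0.904, -0.037], [0.02, -0.05, 0.999]] [0.492  0.026  0.1682]
```

```bash
cat >> h.py <<'E'
def Rdown(az):
    a=np.radians(az); tx=np.array([0,0,-1.]); ty=np.array([np.cos(a),np.sin(a),0]); return np.c_[tx,ty,np.cross(tx,ty)]
E
python3 - <<'E'
from h import *
inc([.50,-.10,.30],Rdown(129))
E
```

```text
turn [ 73.11  25.59 -19.45] shift [-0.1698  0.0444 -0.0518] |rot| 79.9 |d| 0.183
```

Call:
{"name": "move_arm", "arguments": {
  "increments": [6,2,-1.5,-0.03,0,0.01,0.04,12,4,-3,-0.06,0.005,0,0.04,18,6,-5,-0.09,0.01,-0.01,0.04,24,8.5,-6.5,-0.11,0.015,-0.02,0.04,30,10.5,-8,-0.13,0.02,-0.03,0.04,36,12.5,-9.5,-0.15,0.025,-0.035,0.04,42,15,-11,-0.17,0.03,-0.04,0.04,48,17,-13,-0.17,0.035,-0.045,0.04,54,19,-14.5,-0.17,0.04,-0.05,0.04,60,21,-16,-0.17,0.044,-0.052,0.04,66,23,-17.5,-0.17,0.044,-0.052,0.04,73,25.5,-19.5,-0.17,0.044,-0.052,0.04]
}}

```text
time_s: 5.35
tcp_pos: [0.4996, -0.1005, 0.2974]
ee_rot: [[-0.004, -0.632, 0.775], [0.003, 0.775, 0.632], [-1.0, 0.004, -0.001]]
wrist_force: [-0.5, -0.2, -0.3]
gripper_width: 0.729
```

Run:
```python
from h import *
log(); print(r.sense()['ee_rot'].round(3)); save('wrist','w6.png')
inc([.42,-.32,.31],Rdown(50))
```

```text
t 5.35 J [  6.78   7.76  -6.35  -0.19 -76.07 -57.51] p [ 0.4996 -0.1005  0.2974] F [-0.5 -0.2 -0.3] w 0.729
[[-0.004 -0.632  0.775]
 [ 0.003  0.775  0.632]
 [-1.     0.004 -0.001]]
turn [ 7.906e+01 -2.900e-01 -4.000e-02] shift [-0.0128 -0.121  -0.2008] |rot| 79.1 |d| 0.235
```

View pics/w6.png

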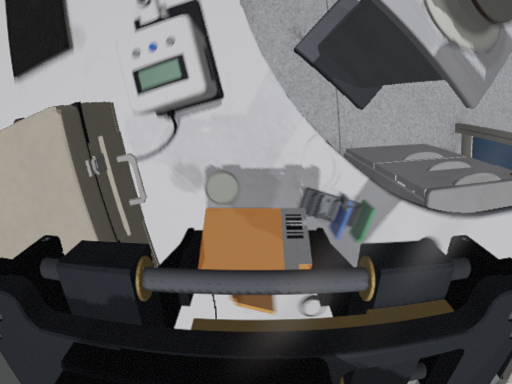

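Call:
{"name": "move_arm", "arguments": {
  "increments": [6.5,0,0,-0.013,-0.01,-0.017,0.04,13,0,0,-0.013,-0.02,-0.034,0.04,20,0,0,-0.013,-0.03,-0.05,0.04,26.5,0,0,-0.013,-0.04,-0.067,0.04,33,0,0,-0.013,-0.05,-0.084,0.04,40,0,0,-0.013,-0.06,-0.1,0.04,46.5,0,0,-0.013,-0.07,-0.117,0.04,53,0,0,-0.013,-0.08,-0.134,0.04,60,0,0,-0.013,-0.09,-0.15,0.04,66.5,0,0,-0.013,-0.1,-0.167,0.04,73,0,0,-0.013,-0.11,-0.184,0.04,79,0,0,-0.013,-0.12,-0.2,0.04]
}}

```text
time_s: 6.4
tcp_pos: [0.422, -0.3207, 0.3092]
ee_rot: [[-0.003, 0.638, 0.77], [0.007, 0.77, -0.638], [-1.0, 0.004, -0.007]]
wrist_force: [0.1, -0.2, 0.2]
gripper_width: 0.728
```

Run:
```python
from h import *
log(); save('wrist','w7.png')
inc([.30,-.48,.30],Rdown(-34.7))
```

```text
t 6.4 J [ -19.9     9.7    -2.3    -0.35  -78.28 -109.65] p [ 0.422  -0.3207  0.3092] F [ 0.1 -0.2  0.2] w 0.728
turn [84.76 -0.42  0.17] shift [ 0.0085 -0.1984  0.0079] |rot| 84.8 |d| 0.199
```

View pics/w7.png

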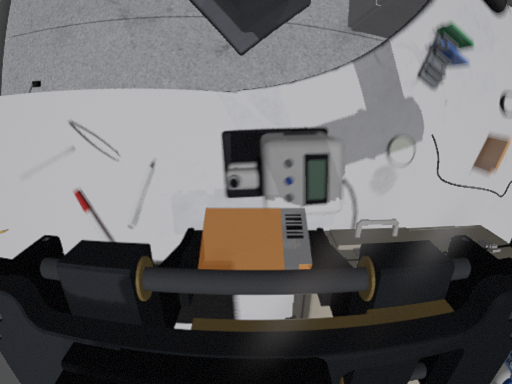

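Run:
```python
from h import *
s=r.sense(); np.savez('w7s.npz',p=s['tcp_pos'],R=s['ee_rot'])
crop('w7.png','w7c.png',215,120,140,100,5)
QD=[.4491,-.2989,.9661]
from fit import W
pts=[(-80,56,16),(-80,-56,16),(-66,13,119),(-66,-13,119),(-66,13,75),(-55,0,131)]
print(((wproj(W(QD,np.array(pts)/1e3))-[215,120]+.4)*5).round(0))
```

```text
[[ 48.  60.]
 [ 87. 397.]
 [ 81. 257.]
 [ 92. 356.]
 [ 93. 224.]
 [127. 315.]]
```

View pics/w7c.png

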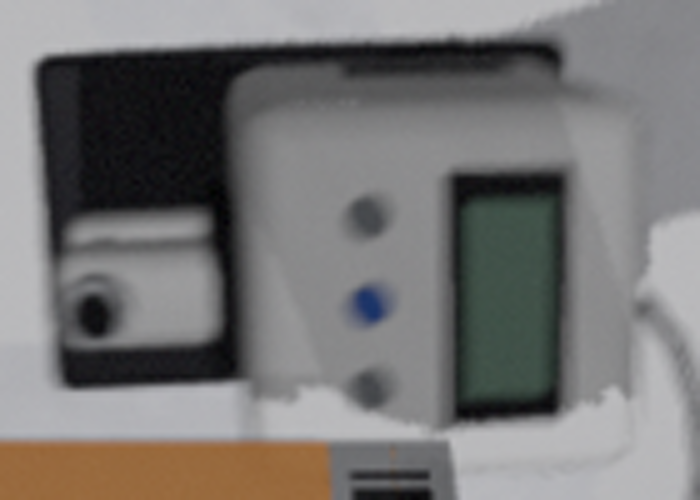

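Call:
{"name": "move_arm", "arguments": {
  "increments": [7,0,0,0.009,-0.017,0,0.04,14,0,0,0.009,-0.034,0,0.04,21,0,0,0.009,-0.05,0,0.04,28,0,0,0.009,-0.067,0,0.04,35,0,0,0.009,-0.084,0,0.04,42,0,0,0.009,-0.1,0.003,0.04,49,0,0,0.009,-0.117,0.004,0.04,56,0,0,0.009,-0.134,0.005,0.04,63,0,0,0.009,-0.15,0.006,0.04,70,0,0,0.009,-0.167,0.007,0.04,77,0,0,0.009,-0.184,0.008,0.04,84,0,0,0.009,-0.2,0.008,0.04]
}}

```text
time_s: 7.45
tcp_pos: [0.3016, -0.4798, 0.2994]
ee_rot: [[-0.001, 0.833, -0.553], [0.008, -0.553, -0.833], [-1.0, -0.006, -0.006]]
wrist_force: [-0.4, -1.1, -0.2]
gripper_width: 0.732
```

```bash
cat > fitd.py <<'E'
from h import *
from fit import W,f,e
from scipy.optimize import least_squares
z=np.load('w7s.npz'); s7=dict(tcp_pos=z['p'],ee_rot=z['R'])
w=lambda u,v:(215+u/5-.4,120+v/5-.4)
ow=[(w(38,58),(-80,56,16)),(w(63,387),(-80,-56,16)),(w(562,48),(92,56,16)),(w(58,250),(-66,13,119)),(w(66,346),(-66,-13,119)),(w(96,310),(-55,0,131))]
oc=[('scene',f(52,552),(-80,56,0)),('scene',f(327,574),(-80,-56,0)),('side',e(582,398),(-80,56,16)),('scene',f(196,370),(-55,0,131))]
def go(ow,oc):
    def fun(q):
        o=[wproj(W(q,np.array(P)/1e3),s7)[0]-uv for uv,P in ow]+[proj(n,W(q,np.array(P)/1e3))[0]-uv for n,uv,P in oc]
        return np.concatenate(o)
    q=least_squares(fun,[.449,-.299,.96],loss='soft_l1'); print(q.x.round(4),np.degrees(q.x[2]).round(2),q.fun.reshape(-1,2).round(1).tolist())
    spot=W(q.x,[(-.055,0,.085)])[0]; print('spot',spot.round(4)); return q.x
if __name__=='__main__':
    go(ow,oc);go(ow,[]);go([],oc)
E
python3 fitd.py; python3 -c "
from h import *
log(); save('wrist','w8.png'); save('scene','s8.png'); crop('s8.png','s8c.png',200,220,130,130,5)"
```

```text
[ 0.4486 -0.3052  0.9021] 51.69 [[0.4, -1.2], [-1.0, 0.7], [3.4, -1.1], [0.6, 0.3], [0.1, 0.9], [1.6, 0.4], [-1.1, 1.9], [-0.2, 4.6], [0.7, -1.5], [-0.3, 0.5]]
spot [ 0.4145 -0.3484  0.085 ]
[ 0.448  -0.3059  0.8989] 51.5 [[-0.1, -1.4], [-1.7, 0.6], [2.9, -1.0], [-0.1, 0.1], [-0.7, 0.7], [0.8, 0.2]]
spot [ 0.4137 -0.3489  0.085 ]
[ 0.45   -0.2994  0.9417] 53.96 [[-0.5, 0.3], [0.3, 0.6], [-0.2, -1.3], [-0.2, -2.4]]
spot [ 0.4177 -0.3439  0.085 ]
t 7.45 J [ -41.64   13.74    1.47   -0.29  -78.1  -171.9 ] p [ 0.3016 -0.4798  0.2994] F [-0.4 -1.1 -0.2] w 0.732
```

View pics/w8.png

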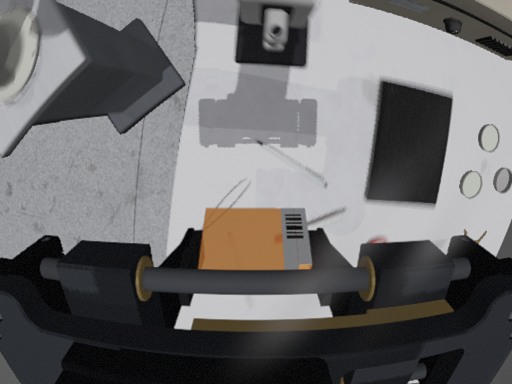

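View pics/s8.png

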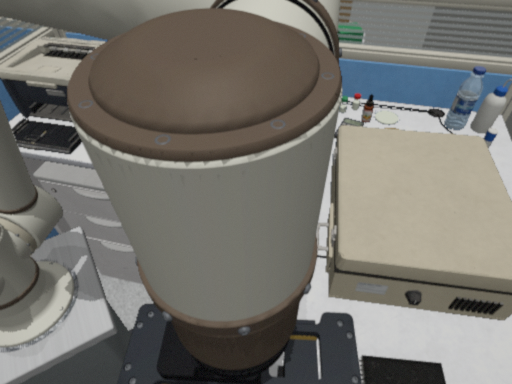

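```bash
cat > fin.py <<'E'
from h import *
A=(np.load('slide_both.npy')+np.load('slide_wrist.npy'))/2
U,_,V=np.linalg.svd(A[:,:3]); Rs=U@V; t=A[:,3]
def target(spot,yaw,back,up,Rs=Rs,t=t):
    a=np.radians(yaw); xd=np.array([np.cos(a),np.sin(a),0]); yd=np.array([-xd[1],xd[0],0]); z=np.array([0,0,1.])
    S=np.c_[-yd,z,-xd]; R=S@Rs.T
    win=np.array(spot)-back*xd+up*z
    return win-R@(Rs@np.array([-.008,0,.025])+t), R
E
python3 - <<'E'
from fin import *
p,R=target([.4145,-.3484,.085],52,.15,.06); print(p.round(3),R.round(3).tolist()); inc(p,R)
from kin import *
P,res,sv=solve(); print(np.abs(res).max())
for b in(.15,0):
  p,R=target([.4145,-.3484,.085],52,b,.0); print(ik(p,R,P,[-53,36,5,-56,-88,-144]))
E
```

```text
[ 0.338 -0.458  0.132] [[0.525, 0.803, -0.281], [0.725, -0.596, -0.345], [-0.445, -0.023, -0.895]]
turn [ 3.29 63.3   0.85] shift [ 0.167   0.0195 -0.0376] |rot| 63.4 |d| 0.172
0.03807951079721825
(array([ -65.60299716,   48.55079862,   10.0510497 ,  -51.25958805,
        -94.03156052, -134.42308643]), np.float64(4.85722573273506e-15))
(array([ -53.65422119,   42.53293555,   -2.04162755,  -59.20702257,
        -83.2379593 , -134.55314596]), np.float64(1.1657341758564144e-14))
```

Call:
{"name": "move_arm", "arguments": {
  "increments": [0.3,6,0,0.015,0.002,-0.003,0.04,0.6,12,0,0.03,0.004,-0.006,0.04,1,18,0.2,0.045,0.006,-0.01,0.04,1.3,24,0.3,0.06,0.008,-0.013,0.04,1.6,30,0.4,0.075,0.01,-0.016,0.04,2,36,0.5,0.09,0.012,-0.02,0.04,2.3,42,0.6,0.105,0.014,-0.024,0.04,2.6,48,0.7,0.12,0.016,-0.028,0.04,3,54,0.8,0.135,0.018,-0.032,0.04,3.3,60,0.8,0.15,0.019,-0.036,0.04,3.3,63.3,0.8,0.167,0.0195,-0.0376,0.04,3.3,63.3,0.8,0.167,0.0195,-0.0376,0.04]
}}

```text
time_s: 8.55
tcp_pos: [0.338, -0.4562, 0.1269]
ee_rot: [[0.525, 0.803, -0.282], [0.73, -0.596, -0.334], [-0.437, -0.03, -0.899]]
wrist_force: [-0.2, 0.0, -2.6]
gripper_width: 0.729
```

Run:
```python
from h import *
log(); print(r.sense()['ee_rot'].round(3).tolist())
save('wrist','w9.png');save('side','d9.png');save('scene','s9.png')
a=np.hstack([cv2.imread('pics/d9.png')[80:260,180:420],cv2.imread('pics/s9.png')[204:384,150:390]]); cv2.imwrite('pics/c9.png',cv2.resize(a,None,fx=1.66,fy=1.66,interpolation=cv2.INTER_CUBIC))
```

```text
t 8.55 J [ -68.05   43.24   15.68  -51.27 -102.97 -142.18] p [ 0.338  -0.4562  0.1269] F [-0.2  0.  -2.6] w 0.729
[[0.525, 0.803, -0.282], [0.73, -0.596, -0.334], [-0.437, -0.03, -0.899]]
```

View pics/w9.png

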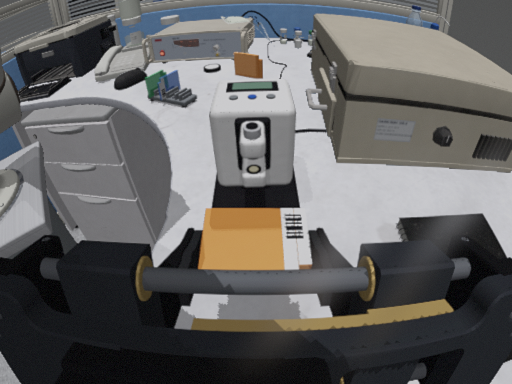

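View pics/c9.png

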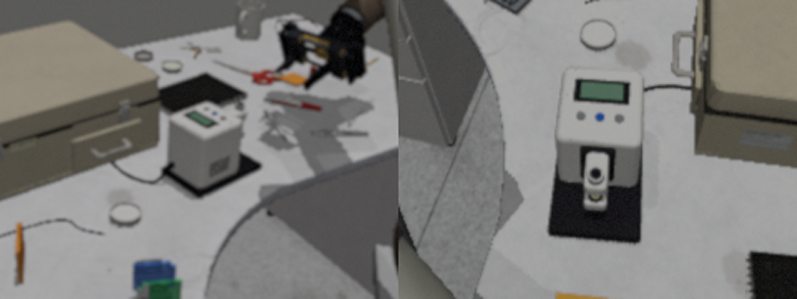

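Run:
```python
from h import *
s=r.sense(); np.savez('w9s.npz',p=s['tcp_pos'],R=s['ee_rot'])
crop('w9.png','w9c.png',200,70,110,75,7); crop('w9.png','w9d.png',200,140,110,75,7)
from fit import W
QD=[.4486,-.3052,np.radians(52)]
N=['footFL','footFR','lampTL','lampTR','lampBL','lampBR','detBL','detBR','det TL','capfront','spot']
pts=[(-80,56,16),(-80,-56,16),(-66,13,75),(-66,-13,75),(-66,13,57),(-66,-13,57),(-66,13,95),(-66,-13,95),(-66,13,119),(-55,0,131),(-55,0,75)]
for n,u in zip(N,wproj(W(QD,np.array(pts)/1e3))): print(n,((u-[200,70]+.4)*7).round(0),((u-[200,140]+.4)*7).round(0))
```

```text
footFL [  45. 1088.] [ 45. 598.]
footFR [ 698. 1095.] [698. 605.]
lampTL [279. 777.] [279. 287.]
lampTR [447. 778.] [447. 288.]
lampBL [285. 861.] [285. 371.]
lampBR [447. 862.] [447. 372.]
detBL [272. 676.] [272. 186.]
detBR [447. 677.] [447. 187.]
det TL [263. 544.] [263.  54.]
capfront [356. 431.] [356. -59.]
spot [366. 732.] [366. 242.]
```

View pics/w9c.png

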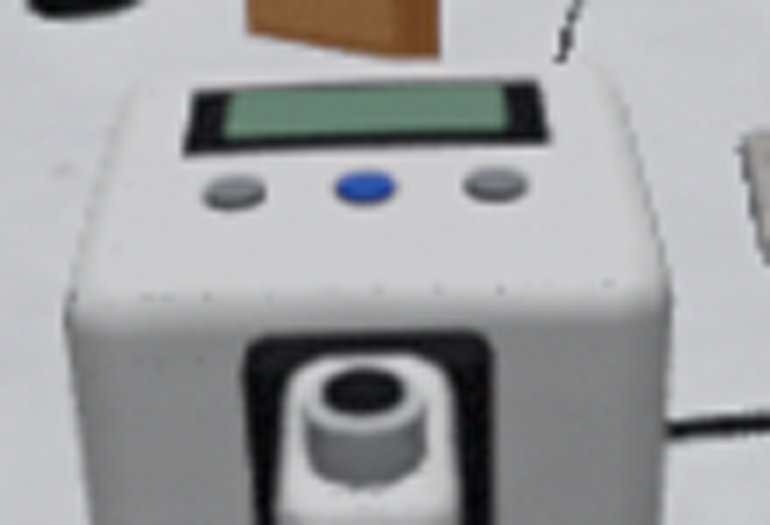

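View pics/w9d.png

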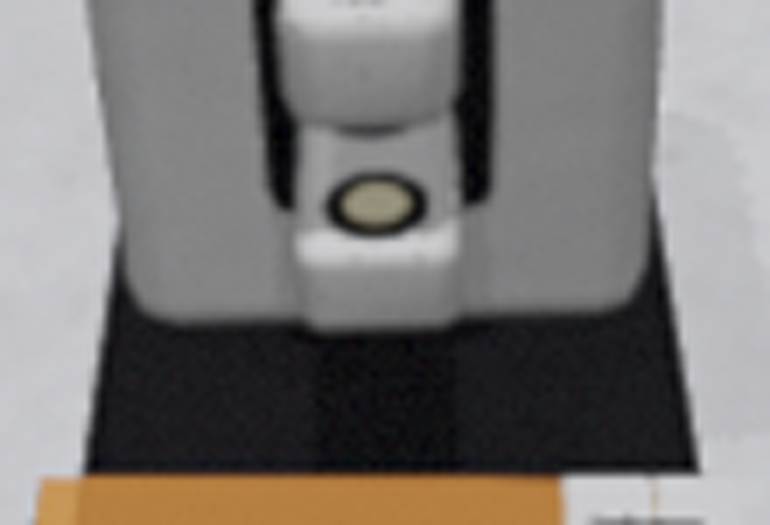

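```bash
cat > fitw9.py <<'E'
from h import *
from fit import W
from scipy.optimize import least_squares
z=np.load('w9s.npz'); s9=dict(tcp_pos=z['p'],ee_rot=z['R'])
c=lambda u,v:(200+u/7-.43,70+v/7-.43); d=lambda u,v:(200+u/7-.43,140+v/7-.43)
o9=[(d(377,204),(-55,0,75)),(d(298,250),(-66,13,75)),(d(462,248),(-66,-13,75)),(d(304,330),(-66,13,57)),(d(458,330),(-66,-13,57)),(c(363,391),(-55,0,131)),(d(280,112),(-66,13,95)),(d(460,112),(-66,-13,95))]
def run(free,obs=o9):
    def fun(q):
        Q=q[:3]; dp=np.array([q[3],0,q[4]]) if free==2 else np.zeros(3)
        rv=np.array([0,q[5],0])if free>=1 else np.zeros(3)
        s=dict(tcp_pos=s9['tcp_pos']+s9['ee_rot']@dp,ee_rot=s9['ee_rot']@Ro.from_rotvec(rv).as_matrix())
        return np.concatenate([wproj(W(Q,np.array(P)/1e3),s)[0]-uv for uv,P in obs])
    q=least_squares(fun,[.449,-.3,.92,0,0,0],loss='soft_l1'); print(free,q.x.round(4),np.degrees(q.x[2]).round(2),'spot',W(q.x[:3],[(-.055,0,.085)])[0].round(4)); print(q.fun.reshape(-1,2).round(1).tolist())
for k in(0,1,2): run(k)
E
python3 fitw9.py
```

```text
0 [ 0.4542 -0.2962  0.9514  0.      0.      0.    ] 54.51 spot [ 0.4223 -0.341   0.085 ]
[[-0.1, -0.5], [-0.4, -0.6], [-0.4, -0.9], [-0.5, -0.0], [0.1, -0.6], [0.7, 0.3], [1.3, 4.8], [-0.1, 4.2]]
1 [ 0.4545 -0.2958  0.9518  0.      0.      0.0023] 54.53 spot [ 0.4226 -0.3405  0.085 ]
[[-0.1, -0.5], [-0.4, -0.6], [-0.5, -0.9], [-0.5, -0.1], [0.0, -0.6], [0.7, 0.4], [1.3, 4.8], [-0.1, 4.2]]
2 [-0.807  -2.0073  0.9667 -1.9061  0.9826  0.2116] 55.39 spot [-0.8382 -2.0526  0.085 ]
[[-0.2, 0.4], [-0.0, -1.5], [-0.7, -1.9], [-0.3, 0.6], [-0.1, -0.1], [0.8, -1.8], [1.9, 2.3], [-0.5, 1.6]]
```

```bash
cat > fin.py <<'E'
from h import *
a=np.radians(27.); tx=np.array([0,-np.sin(a),-np.cos(a)]); ty=np.array([1.,0,0])
Rs=np.c_[tx,ty,np.cross(tx,ty)].T
# t from wrist fit using window match
def target(spot,yaw,back,up,t,Rs=Rs):
    a=np.radians(yaw); xd=np.array([np.cos(a),np.sin(a),0]); yd=np.array([-xd[1],xd[0],0]); z=np.array([0,0,1.])
    S=np.c_[-yd,z,-xd]; R=S@Rs.T
    win=np.array(spot)-back*xd+up*z
    return win-R@(Rs@np.array([-.008,0,.025])+t), R
c5=[np.load('slide_both.npy'),np.load('slide_wrist.npy')]
mid=np.mean([A[:,:3]@np.array([0,0,.025])+A[:,3] for A in c5],0); mid[1]=0
t=mid-Rs@np.array([0,0,.025])
SPOT=[.418,-.345,.085]; YAW=54.3
E
python3 - <<'E'
from fin import *
print('mid',mid, [ (A[:,:3]@np.array([0,0,.025])+A[:,3]).round(4) for A in c5])
p,R=target(SPOT,YAW,.065,.0,t); print(p.round(3)); inc(p,R)
E
```

```text
mid [-0.0199767   0.         -0.00423914] [array([-0.0213,  0.    , -0.0049]), array([-0.0186,  0.0003, -0.0036])]
[ 0.396 -0.39   0.072]
turn [-1.23 -0.42 -0.13] shift [0.1073 0.0056 0.0163] |rot| 1.3 |d| 0.109
```

Call:
{"name": "move_arm", "arguments": {
  "increments": [-1.2,-0.4,0,0.02,0.003,0.016,0.04,-1.2,-0.4,0,0.04,0.005,0.016,0.04,-1.2,-0.4,0,0.06,0.0055,0.016,0.04,-1.2,-0.4,0,0.08,0.0055,0.016,0.04,-1.2,-0.4,0,0.095,0.0055,0.016,0.04,-1.2,-0.4,0,0.107,0.0055,0.016,0.04,-1.2,-0.4,0,0.107,0.0055,0.016,0.04]
}}

```text
time_s: 9.28
tcp_pos: [0.3969, -0.3876, 0.0732]
ee_rot: [[0.521, 0.811, -0.264], [0.724, -0.584, -0.367], [-0.452, 0.0, -0.892]]
wrist_force: [-0.3, 0.2, -0.0]
gripper_width: 0.727
```

Run:
```python
from h import *
log(); s=r.sense(); print(s['ee_rot'].round(3).tolist()); np.savez('w10s.npz',p=s['tcp_pos'],R=s['ee_rot'])
save('wrist','w10.png');save('side','d10.png');save('scene','s10.png')
crop('s10.png','s10c.png',225,235,90,110,6);crop('d10.png','d10c.png',270,120,100,75,8);crop('w10.png','w10c.png',190,130,140,100,5)
```

```text
t 9.28 J [ -61.34   43.49    7.34  -53.64  -92.53 -136.8 ] p [ 0.3969 -0.3876  0.0732] F [-0.3  0.2 -0. ] w 0.727
[[0.521, 0.811, -0.264], [0.724, -0.584, -0.367], [-0.452, 0.0, -0.892]]
```

View pics/s10c.png

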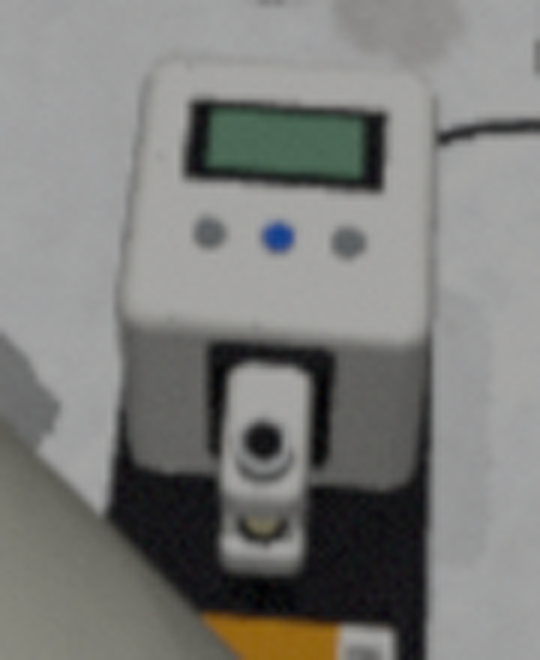

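View pics/d10c.png

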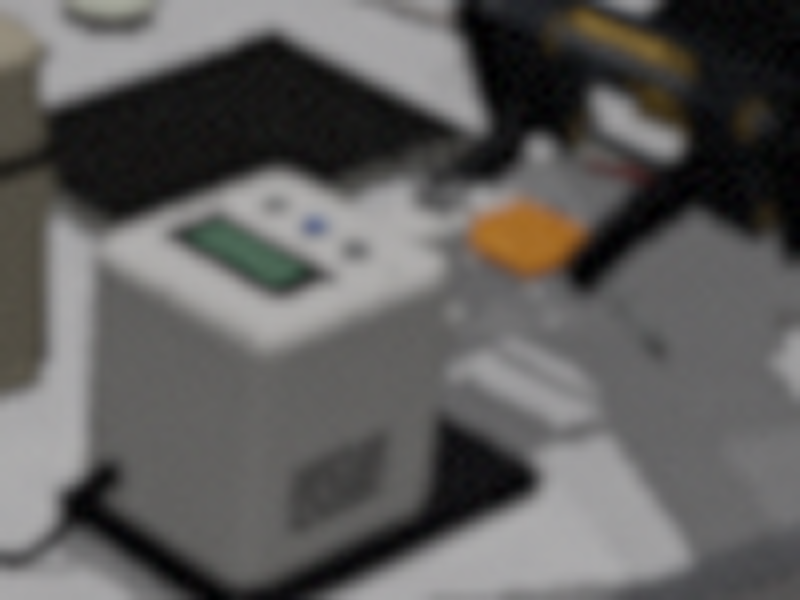

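View pics/w10c.png

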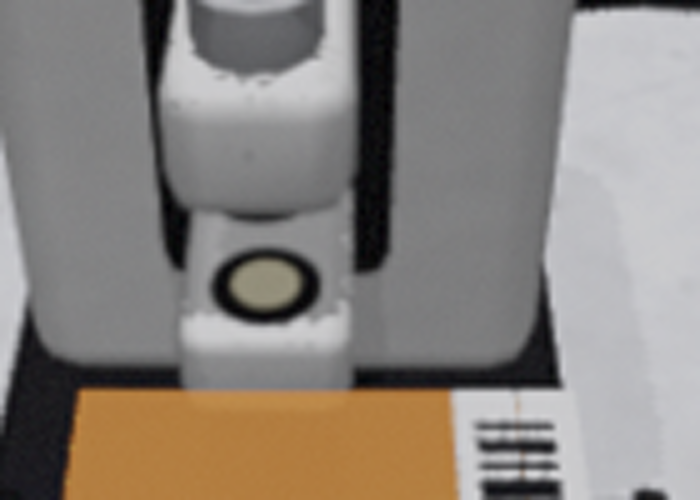

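```bash
cat > m10.py <<'E'
from fin import *
from fit import W
from scipy.optimize import least_squares
def load(n):
    z=np.load(n); return dict(tcp_pos=z['p'],ee_rot=z['R'])
s10=load('w10s.npz')
w=lambda u,v:(190+u/5-.4,130+v/5-.4)
o=[(w(266,285),(-55,0,75)),(w(184,322),(-66,13,75)),(w(353,322),(-66,-13,75)),(w(262,213),(-55,0,95))]
def fun(q): return np.concatenate([wproj(W(q,np.array(P)/1e3),s10)[0]-uv for uv,P in o])
q=least_squares(fun,[.449,-.3,.94],loss='soft_l1'); print('wrist dens',q.x.round(4),np.degrees(q.x[2]).round(1),'spot',W(q.x,[(-.055,0,.085)])[0].round(4),q.fun.reshape(-1,2).round(1).tolist())
# scene
c=lambda u,v:(225+u/6-.42,235+v/6-.42)
oc=[(c(222,571),(-66,13,57)),(c(300,577),(-66,-13,57)),(c(265,527),(-55,0,75)),(c(265,438),(-55,0,131)),(c(222,500),(-66,13,95)),(c(300,508),(-66,-13,95))]
def fun2(q): return np.concatenate([proj('scene',W(q,np.array(P)/1e3))[0]-uv for uv,P in oc])
q2=least_squares(fun2,[.449,-.3,.94],loss='soft_l1'); print('scene dens',q2.x.round(4),np.degrees(q2.x[2]).round(1),'spot',W(q2.x,[(-.055,0,.085)])[0].round(4),q2.fun.reshape(-1,2).round(1).tolist())
print('scene slide FR corner',onz('scene',c(396,630),.088).round(4),'label edge',onz('scene',c(340,625),.088).round(4))
Rw=s10['ee_rot']@Rs
for P in [(32,3,0),(16,3,0),(-8,0,25)]: print('kin',P,(s10['tcp_pos']+s10['ee_rot']@(Rs@np.array(P)/1e3+t)).round(4))
print(Rw.round(3).tolist())
E
python3 m10.py
```

```text
wrist dens [ 0.4461 -0.2987  0.9953] 57.0 spot [ 0.4162 -0.3449  0.085 ] [[0.0, -1.3], [-1.1, 2.1], [0.8, 0.9], [0.1, -7.7]]
scene dens [ 0.4502 -0.3004  0.9227] 52.9 spot [ 0.417  -0.3443  0.085 ] [[-0.3, -0.5], [0.2, -0.1], [-0.2, -2.0], [0.1, -0.6], [-0.5, 2.9], [0.7, 3.0]]
scene slide FR corner [ 0.4285 -0.3993  0.088 ] label edge [ 0.4151 -0.3894  0.088 ]
kin (32, 3, 0) [ 0.4281 -0.3989  0.089 ]
kin (16, 3, 0) [ 0.4152 -0.3896  0.089 ]
kin (-8, 0, 25) [ 0.3811 -0.3958  0.086 ]
[[0.811, -0.001, -0.584], [-0.584, -0.001, -0.811], [0.0, 1.0, -0.002]]
```

Run:
```python
from m10 import *
im=cv2.imread('pics/d10c.png')
for P in [(-32,3,0),(32,3,0),(32,3,42),(24,3,50),(-32,3,50),(-32,-3,0),(32,-3,0)]:
    X=s10['tcp_pos']+s10['ee_rot']@(Rs@np.array(P)/1e3+t); u=(proj('side',X)[0]-[270,120]+.44)*8; print(P,u.round(0)); cv2.circle(im,tuple(int(k) for k in u),4,(255,0,255),1)
Q=[.4495,-.3,np.radians(54)]
print('spot',W(Q,[(-.055,0,.085)]))
for P in [(-66,13,119),(-66,-13,119),(-66,13,95),(-66,13,75),(-66,13,57),(-66,-13,75),(-80,56,16),(92,56,16)]:
    u=(proj('side',W(Q,np.array(P)/1e3))[0]-[270,120]+.44)*8; cv2.circle(im,tuple(int(k) for k in u),4,(0,255,0),1)
cv2.imwrite('pics/d10o.png',im)
R=target(SPOT,54,0,0,t)[1]
xd=np.array([.588,.809,0]); Y=np.array([-.809,.588,0])
s=s10; inc(s['tcp_pos']+.022*xd+.001*Y-[0,0,.001],s['ee_rot']); inc(s['tcp_pos']+.0626*xd+.001*Y-[0,0,.001],s['ee_rot'])
```

```text
wrist dens [ 0.4461 -0.2987  0.9953] 57.0 spot [ 0.4162 -0.3449  0.085 ] [[0.0, -1.3], [-1.1, 2.1], [0.8, 0.9], [0.1, -7.7]]
scene dens [ 0.4502 -0.3004  0.9227] 52.9 spot [ 0.417  -0.3443  0.085 ] [[-0.3, -0.5], [0.2, -0.1], [-0.2, -2.0], [0.1, -0.6], [-0.5, 2.9], [0.7, 3.0]]
scene slide FR corner [ 0.4285 -0.3993  0.088 ] label edge [ 0.4151 -0.3894  0.088 ]
kin (32, 3, 0) [ 0.4281 -0.3989  0.089 ]
kin (16, 3, 0) [ 0.4152 -0.3896  0.089 ]
kin (-8, 0, 25) [ 0.3811 -0.3958  0.086 ]
[[0.811, -0.001, -0.584], [-0.584, -0.001, -0.811], [0.0, 1.0, -0.002]]
(-32, 3, 0) [530. 271.]
(32, 3, 0) [414. 212.]
(32, 3, 42) [483. 184.]
(24, 3, 50) [510. 186.]
(-32, 3, 50) [612. 236.]
(-32, -3, 0) [528. 285.]
(32, -3, 0) [412. 225.]
spot [[ 0.41717181 -0.34449593  0.085     ]]
turn [-0.04  0.09 -0.14] shift [ 0.0227 -0.0014 -0.0107] |rot| 0.2 |d| 0.025
turn [-0.04  0.09 -0.14] shift [ 0.0589 -0.0013 -0.0291] |rot| 0.2 |d| 0.066
```

View pics/d10o.png

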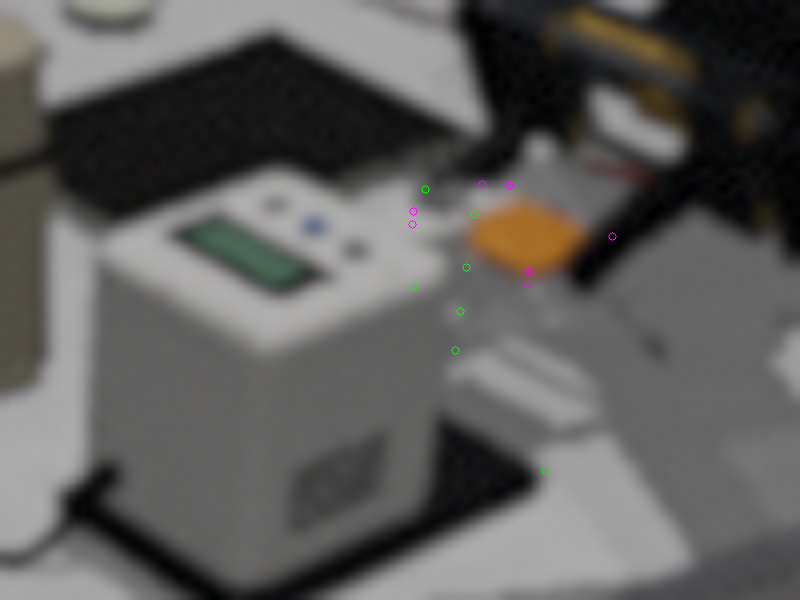

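Call:
{"name": "move_arm", "arguments": {
  "increments": [0,0,0,0.006,-0.0005,-0.002,0.04,0,0,0,0.0125,-0.0014,-0.0045,0.04,0,0,0,0.018,-0.0014,-0.007,0.04,0,0,0,0.0235,-0.0014,-0.009,0.04,0,0,0,0.0235,-0.0014,-0.009,0.04]
}}

```text
time_s: 9.85
tcp_pos: [0.4095, -0.3673, 0.0696]
ee_rot: [[0.523, 0.81, -0.266], [0.723, -0.586, -0.365], [-0.451, -0.002, -0.892]]
wrist_force: [0.9, 0.8, -0.9]
gripper_width: 0.729
```

Run:
```python
from h import *
log(); s=r.sense(); print(s['ee_rot'].round(3).tolist()); np.savez('w11s.npz',p=s['tcp_pos'],R=s['ee_rot'])
save('wrist','w11.png');save('side','d11.png');save('scene','s11.png')
crop('s11.png','s11c.png',235,290,75,70,8);crop('d11.png','d11c.png',300,125,60,50,12);crop('w11.png','w11c.png',190,130,140,110,5)
```

```text
t 9.85 J [ -59.72   42.89    5.29  -54.69  -90.62 -136.55] p [ 0.4095 -0.3673  0.0696] F [ 0.9  0.8 -0.9] w 0.729
[[0.523, 0.81, -0.266], [0.723, -0.586, -0.365], [-0.451, -0.002, -0.892]]
```

View pics/s11c.png

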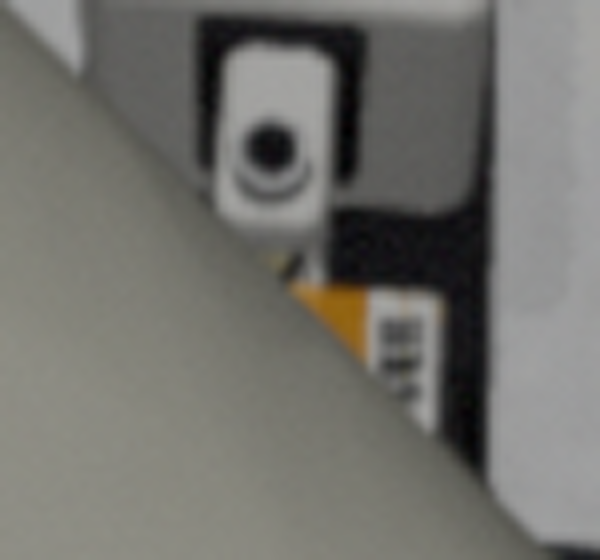

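View pics/d11c.png

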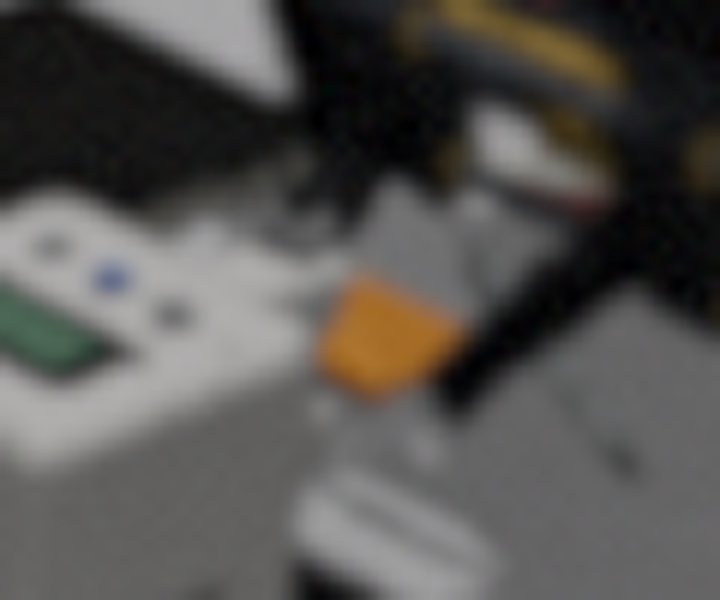

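View pics/w11c.png

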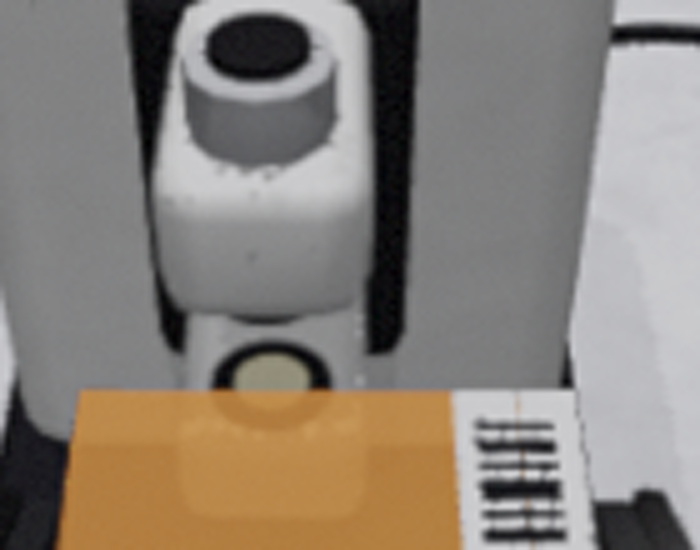

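```bash
cat > m11.py <<'E'
from fin import *
from fit import W
from scipy.optimize import least_squares
z=np.load('w11s.npz'); s11=dict(tcp_pos=z['p'],ee_rot=z['R'])
w=lambda u,v:(190+u/5-.4,130+v/5-.4)
o=[(w(270,385),(-55,0,75)),(w(180,428),(-66,13,75)),(w(366,426),(-66,-13,75)),(w(185,516),(-66,13,57)),(w(362,514),(-66,-13,57)),(w(260,47),(-55,0,131))]
def run(nz):
    def fun(q):
        return np.concatenate([wproj(W(q[:3],np.array(P)/1e3)+[0,0,q[3]*nz],s11)[0]-uv for uv,P in o])
    q=least_squares(fun,[.449,-.3,.94,0],loss='soft_l1'); Q=q.x
    print('dens',Q.round(4),np.degrees(Q[2]).round(1),'spot',(W(Q[:3],[(-.055,0,.085)])[0]+[0,0,Q[3]*nz]).round(4),q.fun.reshape(-1,2).round(1).tolist())
run(0);run(1)
for P in [(-8,0,25),(32,3,0),(16,3,0),(-32,3,0)]:
    X=s11['tcp_pos']+s11['ee_rot']@(Rs@np.array(P)/1e3+t); print(P,X.round(4),((wproj(X,s11)[0]-[190,130]+.4)*5).round(0),((proj('scene',X)[0]-[235,290]+.44)*8).round(0),((proj('side',X)[0]-[300,125]+.46)*12).round(0))
E
python3 m11.py
```

```text
dens [ 0.4482 -0.2991  0.9597  0.    ] 55.0 spot [ 0.4167 -0.3442  0.085 ] [[0.3, -2.6], [-1.3, 0.9], [0.5, 0.9], [-0.3, 0.1], [0.8, 0.1], [-0.3, -3.8]]
dens [ 0.4509 -0.2946  0.9638 -0.0061] 55.2 spot [ 0.4195 -0.3397  0.0789] [[0.3, -2.0], [-0.5, 1.1], [-0.2, 1.0], [0.4, -0.3], [0.2, -0.4], [-0.2, 0.0]]
(-8, 0, 25) [ 0.3937 -0.3755  0.0824] [260. 567.] [259. 400.] [372. 336.]
(32, 3, 0) [ 0.4408 -0.3787  0.0854] [578. 392.] [440. 299.] [203. 296.]
(16, 3, 0) [ 0.4278 -0.3693  0.0854] [454. 393.] [371. 294.] [245. 319.]
(-32, 3, 0) [ 0.3889 -0.3412  0.0855] [ 77. 393.] [163. 277.] [377. 388.]
```

```bash
cat > joint.py <<'E'
from fin import *
from fit import W
from scipy.optimize import least_squares
ld=lambda n:(lambda z:dict(tcp_pos=z['p'],ee_rot=z['R']))(np.load(n))
c=r.calibration('wrist'); T=np.array(c['tool_from_camera'])
def wp(P,s,b):
    P=np.atleast_2d(P); Rc=T[:3,:3]@Ro.from_rotvec(b[:3]).as_matrix(); tc=T[:3,3]+b[3:6]
    pc=((P-s['tcp_pos'])@s['ee_rot']-tc)@Rc
    th=np.arctan2(np.hypot(pc[:,0],pc[:,1]),pc[:,2]); ph=np.arctan2(pc[:,1],pc[:,0]); f=c['fx']*(1+b[6])
    return np.c_[c['cx']+f*th*np.cos(ph),c['cy']+f*th*np.sin(ph)]
s7,s9,s10,s11=[ld('w%ds.npz'%k) for k in(7,9,10,11)]
C=lambda x0,y0,k:(lambda u,v:(x0+u/k-.5+.5/k,y0+v/k-.5+.5/k))
w7=C(215,120,5);c9=C(200,70,7);d9=C(200,140,7);w10=C(190,130,5);w11=C(190,130,5)
L=dict(spot=(-55,0,75),TL=(-66,13,75),TR=(-66,-13,75),BL=(-66,13,57),BR=(-66,-13,57),cap=(-55,0,131))
obs=[(s7,w7(38,58),(-80,56,16)),(s7,w7(63,387),(-80,-56,16)),(s7,w7(96,312),L['cap']),
 (s9,d9(377,204),L['spot']),(s9,d9(298,245),L['TL']),(s9,d9(462,243),L['TR']),(s9,d9(304,331),L['BL']),(s9,d9(458,331),L['BR']),(s9,c9(363,390),L['cap']),
 (s10,w10(266,285),L['spot']),(s10,w10(183,322),L['TL']),(s10,w10(353,322),L['TR']),
 (s11,w11(271,385),L['spot']),(s11,w11(180,426),L['TL']),(s11,w11(366,424),L['TR']),(s11,w11(185,516),L['BL']),(s11,w11(362,514),L['BR']),(s11,w11(260,47),L['cap'])]
oc=C(225,235,6)
sc=[(oc(222,571),L['BL']),(oc(300,577),L['BR']),(oc(265,527),L['spot']),(oc(265,438),L['cap'])]
slide=[(C(185,190,5)(106,92),(-32,3,0)),(C(185,190,5)(603,92),(32,3,0)),(C(185,190,5)(482,93),(16,3,0)),(C(185,190,5)(637,371),(32,3,42))]
ss=[('scene',s10,oc(396,628),(32,3,0)),('scene',s10,oc(340,623),(16,3,0)),('scene',s11,C(235,290,8)(443,290),(32,3,0)),('scene',s11,C(235,290,8)(369,285),(16,3,0)),
    ('side',s11,C(300,125,12)(375,398),(-32,-3,0)),('side',s10,C(270,120,8)(530,278),(-32,-3,0))]
# v: dens x,y,yaw,z ; bias rot3,trans3,f ; slide angle, tx,tz, ty
def slideW(v,s,P):
    a=v[11]; tx=np.array([0,-np.sin(a),-np.cos(a)]); ty=np.array([1.,0,0]); Rs=np.c_[tx,ty,np.cross(tx,ty)].T
    return s['tcp_pos']+s['ee_rot']@(Rs@(np.array(P)/1e3-[0,0,.025])+v[12:15])
def fun(v,use=1):
    b=v[4:11]; o=[]
    D=lambda P:W(v[:3],np.array(P)/1e3)+[0,0,v[3]]
    for s,uv,P in obs: o.append(wp(D(P),s,b)[0]-uv)
    for uv,P in sc: o.append((proj('scene',D(P))[0]-uv)*1.)
    for uv,P in slide: o.append(wp(slideW(v,s10,P),s10,b)[0]-uv)
    for cam,s,uv,P in ss: o.append(proj(cam,slideW(v,s,P))[0]-uv)
    o.append(np.r_[b[:3]/.01,b[3:6]/.003,b[6]/.01,v[3]/.002,v[14]/.001])
    return np.concatenate(o)
if __name__=='__main__':
    q=least_squares(fun,np.r_[.449,-.3,.94,0,np.zeros(7),np.radians(27),-.02,0,-.004][[*range(12),12,13,14]],loss='soft_l1'); v=q.x
    v=q.x; print('dens',v[:4].round(4),np.degrees(v[2]).round(2),'bias',v[4:11].round(4),'slide ang',np.degrees(v[11]).round(2),'mid',v[12:15].round(4))
    f=q.fun; n=len(obs)+len(sc)+len(slide)+len(ss); print(f[:2*n].reshape(-1,2).round(1).tolist())
    print('spot',(W(v[:3],[(-.055,0,.085)])[0]+[0,0,v[3]]).round(4),'win@s11',slideW(v,s11,(-8,0,25)).round(4))
    np.save('joint.npy',v)
E
sed -i 's/np.r_\[.449.*\]\[\[\*range(12),12,13,14\]\]/np.r_[.449,-.3,.94,0,np.zeros(7),np.radians(27),-.02,0,-.004]/' joint.py; python3 joint.py
```

```text
dens [ 0.4472 -0.304   0.946   0.005 ] 54.2 bias [-0.0182 -0.0093 -0.0011 -0.0021  0.0025 -0.0046 -0.0032] slide ang 28.58 mid [-0.0198  0.001  -0.004 ]
[[0.1, -1.7], [1.8, -0.2], [2.3, -0.2], [-0.9, 0.2], [-1.6, 1.1], [-1.1, 0.9], [-1.5, 0.8], [-0.5, 0.3], [-0.5, 0.8], [1.0, -3.1], [-0.8, -0.1], [1.1, -0.0], [0.9, -2.9], [-1.0, 1.1], [1.2, 1.5], [0.1, -0.3], [1.6, 0.2], [-0.0, -4.3], [0.1, 1.1], [0.8, 1.1], [0.2, -0.7], [0.5, 0.6], [0.7, -0.2], [-0.5, -0.1], [-0.7, -0.2], [-0.2, 0.5], [0.3, -0.0], [0.6, 0.1], [0.2, 1.1], [0.7, 1.0], [-0.3, 0.6], [-0.5, 0.6]]
spot [ 0.415  -0.3486  0.09  ] win@s11 [ 0.3946 -0.376   0.0821]
```

```bash
cat > joint2.py <<'E'
import joint as J
from joint import *
AX=(L['spot'],L['cap'])
def fun2(v,zs=.0005,bs=1.):
    b=v[4:11]; o=[]
    D=lambda P:W(v[:3],np.array(P)/1e3)+[0,0,v[3]]
    for s,uv,P in obs:
        e=wp(D(P),s,b)[0]-uv; o.append(e if P in AX else e*[1,.15])
    for uv,P in sc: e=proj('scene',D(P))[0]-uv; o.append(e if P in AX else e*[1,.3])
    for uv,P in slide: o.append(wp(slideW(v,s10,P),s10,b)[0]-uv)
    for cam,s,uv,P in ss: o.append(proj(cam,slideW(v,s,P))[0]-uv)
    o.append(np.r_[b[:3]/.01/bs,b[3:6]/.003/bs,b[6]/.01/bs,v[3]/zs,v[13]/.001])
    return np.concatenate(o)
for zs,bs in((.0005,1),(.003,1),(.0005,.2),(.0005,3)):
    q=least_squares(fun2,np.r_[.449,-.3,.94,0,np.zeros(7),np.radians(27),-.02,0,-.004],loss='soft_l1',args=(zs,bs)); v=q.x
    print(zs,bs,'dens',v[:4].round(4),np.degrees(v[2]).round(2),'bias',v[4:11].round(4),'slide ang',np.degrees(v[11]).round(2),'mid',v[12:15].round(4))
    n=len(obs)+len(sc)+len(slide)+len(ss); print(q.cost.round(1),q.fun[:2*n].reshape(-1,2).round(1).tolist())
    print('   spot',(W(v[:3],[(-.055,0,.085)])[0]+[0,0,v[3]]).round(4),'win@s11',slideW(v,s11,(-8,0,25)).round(4))
E
python3 joint2.py
```

```text
Traceback (most recent call last):
  File "joint2.py", line 15, in <module>
    q=least_squares(fun2,np.r_[.449,-.3,.94,0,np.zeros(7),np.radians(27),-.02,0,-.004],loss='soft_l1',args=(zs,bs)); v=q.x
  File "joint2.py", line 11, in fun2
    for cam,s,uv,P in ss: o.append(proj(cam,slideW(v,s,P))[0]-uv)
                                   ~~~~^^^^^^^^^^^^^^^^^^^
  File "h.py", line 9, in proj
    K,R,t=cal(n); p=(R@np.atleast_2d(P).T).T+t; p=p@K.T; return p[:,:2]/p[:,2:]
          ~~~^^^
  File "h.py", line 6, in cal
    c=r.calibration(n); K=np.array([[c['fx'],0,c['cx']],[0,c['fy'],c['cy']],[0,0,1]])
ValueError: time passes only in moves, steps and waits
```

```bash
python3 - <<'E'
s=open('h.py').read()
s=s.replace("from station import r\n","from station import r\n_C={}\ndef calib(n):\n    if n not in _C: _C[n]=r.calibration(n)\n    return _C[n]\n").replace("c=r.calibration","c=calib")
open('h.py','w').write(s)
s=open('joint.py').read().replace("r.calibration('wrist')","calib('wrist')"); open('joint.py','w').write(s)
E
python3 joint2.py; python3 -c "
from h import *; log()"
```

```text
0.0005 1 dens [ 4.480e-01 -3.037e-01  9.382e-01  5.000e-04] 53.75 bias [-0.0178 -0.0078 -0.0033 -0.0004  0.0022 -0.0034  0.0029] slide ang 26.77 mid [-0.0199  0.0007 -0.0042]
21.8 [[0.6, -0.5], [1.6, -0.2], [2.7, -1.8], [-0.9, 2.1], [-1.7, 0.4], [-1.2, 0.4], [-1.7, 0.4], [-0.6, 0.3], [-0.4, 2.8], [1.0, -0.3], [-0.9, 0.4], [1.0, 0.4], [0.9, 0.1], [-1.1, 0.6], [1.1, 0.7], [0.0, 0.4], [1.4, 0.5], [0.3, -0.4], [0.1, 0.5], [0.7, 0.5], [0.2, -0.1], [0.5, 1.4], [-0.4, -0.4], [-0.3, -0.1], [-0.8, -0.3], [0.4, 0.1], [0.1, 0.0], [0.5, 0.2], [0.0, 1.2], [0.6, 1.1], [-0.3, 0.8], [-0.5, 0.8]]
   spot [ 0.4154 -0.348   0.0855] win@s11 [ 0.3943 -0.3759  0.0823]
0.003 1 dens [ 0.4466 -0.3059  0.9271  0.0059] 53.12 bias [-0.0273 -0.0114 -0.0033 -0.0016  0.0024 -0.0077 -0.001 ] slide ang 26.24 mid [-0.0217  0.0004 -0.0069]
17.5 [[0.1, -0.5], [0.6, -0.2], [1.4, -0.3], [-0.5, 0.8], [-1.5, 0.2], [-0.8, 0.3], [-1.4, 0.2], [-0.2, 0.2], [-0.1, 1.3], [1.1, -0.7], [-1.2, 0.3], [1.1, 0.4], [1.0, 0.1], [-1.5, 0.6], [1.1, 0.8], [-0.2, 0.4], [1.5, 0.5], [-0.0, -0.8], [-0.3, 0.5], [0.5, 0.6], [-0.0, 0.0], [0.2, 1.
[... 932 characters left out ...]
as [-0.0251 -0.01   -0.0039 -0.0044  0.0028 -0.0065  0.0292] slide ang 26.25 mid [-0.0202  0.0008 -0.0047]
18.9 [[0.6, -0.8], [1.5, -0.4], [2.8, -2.7], [-0.7, 0.9], [-1.7, 0.3], [-0.9, 0.3], [-1.6, 0.2], [-0.3, 0.2], [-0.2, 1.4], [1.0, -0.6], [-1.0, 0.4], [1.0, 0.4], [0.9, 0.1], [-1.2, 0.6], [1.0, 0.7], [-0.1, 0.3], [1.4, 0.5], [0.2, 0.1], [0.1, 0.4], [0.8, 0.5], [0.3, -0.2], [0.5, 1.3], [-0.5, -0.4], [-0.1, 0.0], [-0.8, -0.2], [0.2, 0.0], [0.2, -0.0], [0.5, 0.1], [0.1, 1.1], [0.6, 1.1], [-0.3, 0.6], [-0.5, 0.7]]
   spot [ 0.4156 -0.348   0.0857] win@s11 [ 0.3944 -0.376   0.0829]
t 10.0 J [ -59.79   42.91    5.37  -54.62  -90.64 -136.55] p [ 0.4089 -0.3684  0.0695] F [ 0.3 -1.2  0.2] w 0.727
```

Call:
{"name": "move_arm", "arguments": {
  "increments": [0,0,0,-0.0005,0,-0.0014,0.04,0,0,0,0.004,0,-0.0036,0.04,0,0,0,0.0085,0,-0.0059,0.04,0,0,0,0.013,0,-0.0082,0.04,0,0,0,0.0172,0,-0.0104,0.04,0,0,0,0.0172,0,-0.0104,0.04,0,0,0,0.0172,0,-0.0104,0.04]
}}

```text
time_s: 10.58
tcp_pos: [0.4209, -0.3518, 0.0711]
ee_rot: [[0.522, 0.81, -0.266], [0.723, -0.586, -0.366], [-0.452, -0.001, -0.892]]
wrist_force: [-0.1, -0.1, -0.1]
gripper_width: 0.727
```

Run:
```python
from h import *
log(); s=r.sense(); print(s['ee_rot'].round(3).tolist()); np.savez('w12s.npz',p=s['tcp_pos'],R=s['ee_rot'])
save('wrist','w12.png');save('side','d12.png');save('scene','s12.png')
crop('s12.png','s12c.png',235,280,75,70,8);crop('d12.png','d12c.png',290,120,70,55,11);crop('w12.png','w12c.png',190,150,140,110,5)
```

```text
t 10.58 J [ -58.28   42.11    3.99  -55.54  -89.34 -136.75] p [ 0.4209 -0.3518  0.0711] F [-0.1 -0.1 -0.1] w 0.727
[[0.522, 0.81, -0.266], [0.723, -0.586, -0.366], [-0.452, -0.001, -0.892]]
```

View pics/s12c.png

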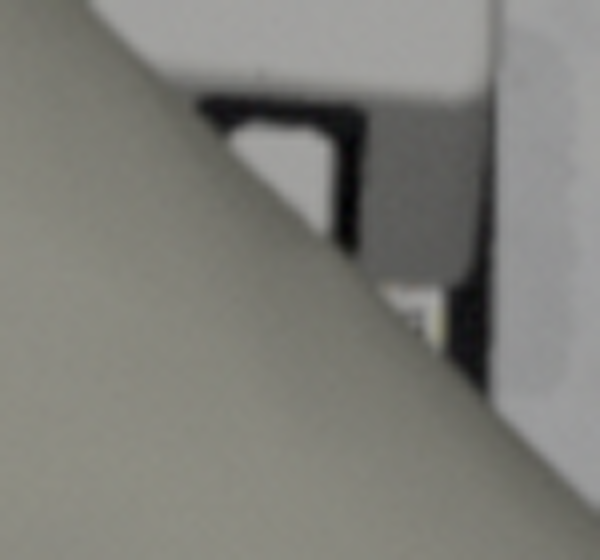

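View pics/d12c.png

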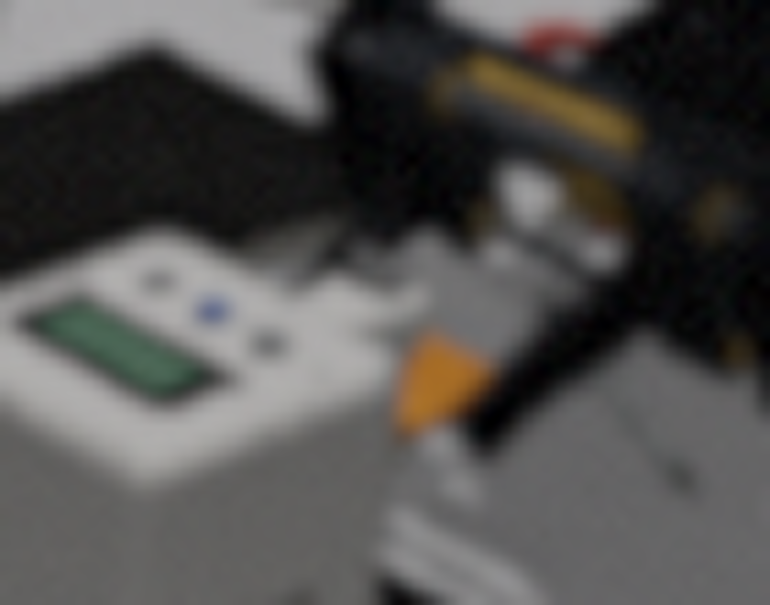

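View pics/w12c.png

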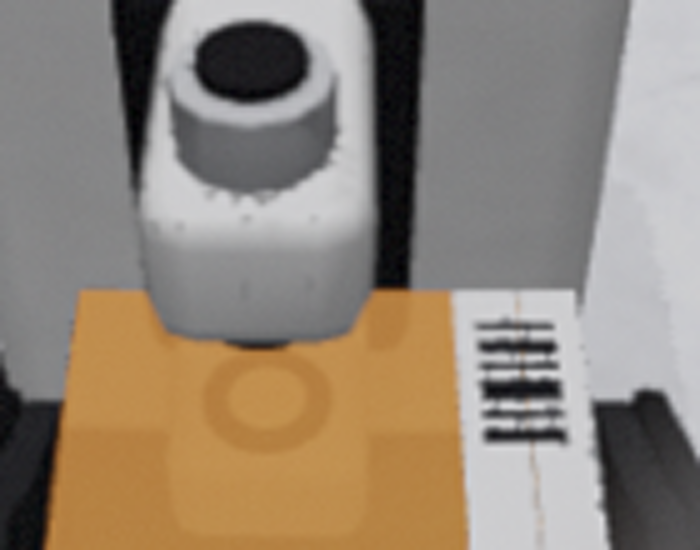

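```bash
cat > joint3.py <<'E'
from joint import *
import joint2 as j2, sys
E
sed -i 's/^for zs,bs in/if __name__=="__main__":\n  pass\nfor zs,bs in/' joint2.py
python3 - <<'E'
import re
s=open('joint2.py').read()
s=s.split('if __name__')[0]
s+='''
s12=ld('w12s.npz'); w12=C(190,150,5)
obs+=[(s12,w12(267,400),L['spot']),(s12,w12(251,62),L['cap'])]
def solve(zs,bs,only=None):
    q=least_squares(fun2,np.r_[.449,-.3,.94,0,np.zeros(7),np.radians(27),-.02,0,-.004],loss='soft_l1',args=(zs,bs)); return q
if __name__=='__main__':
  allobs=list(obs)
  for tag,sub in (('all',allobs),('near',[o for o in allobs if o[0] is s10 or o[0] is s11 or o[0] is s12])):
    obs[:]=sub
    for zs,bs in((.0005,1),(.0005,.2),(.0005,3)):
      v=solve(zs,bs).x; q=fun2(v,zs,bs)
      sp=W(v[:3],[(-.055,0,.085)])[0]+[0,0,v[3]]; wn=slideW(v,s12,(-8,0,25)); d=sp-wn; a=v[2]
      print(tag,zs,bs,'spot',sp.round(4),'win',wn.round(4),'fwd',(d@[np.cos(a),np.sin(a),0]).round(4),'left',(d@[-np.sin(a),np.cos(a),0]).round(4),'up',d[2].round(4),'yaw',np.degrees(a).round(1),'ang',np.degrees(v[11]).round(1))
      print('   last resid',q[2*len(obs)-4:2*len(obs)].round(1),'bias',v[4:11].round(3))
'''
open('joint2.py','w').write(s)
E
python3 joint2.py
```

```text
all 0.0005 1 spot [ 0.4154 -0.3478  0.0855] win [ 0.4057 -0.3605  0.0839] fwd 0.016 left -0.0005 up 0.0016 yaw 54.3 ang 26.8
   last resid [0.4 0.4 0.2 0.1] bias [-0.017 -0.008 -0.004 -0.001  0.002 -0.003  0.002]
all 0.0005 0.2 spot [ 0.4153 -0.3471  0.0851] win [ 0.4056 -0.3596  0.0827] fwd 0.0158 left -0.0005 up 0.0025 yaw 53.9 ang 28.1
   last resid [ 0.7  0.4  0.7 -1.1] bias [-0.002 -0.001 -0.001 -0.     0.    -0.    -0.   ]
all 0.0005 3 spot [ 0.4156 -0.3478  0.0857] win [ 0.4058 -0.3606  0.0844] fwd 0.0162 left -0.0005 up 0.0013 yaw 54.1 ang 26.4
   last resid [0.4 0.3 0.1 0.5] bias [-0.021 -0.01  -0.005 -0.005  0.003 -0.006  0.03 ]
near 0.0005 1 spot [ 0.4159 -0.3451  0.085 ] win [ 0.4052 -0.3601  0.0851] fwd 0.0184 left -0.0004 up -0.0001 yaw 55.8 ang 28.1
   last resid [-0.  -0.4  0.1 -0.2] bias [-0.001 -0.001 -0.003 -0.002  0.    -0.002 -0.004]
near 0.0005 0.2 spot [ 0.4158 -0.3455  0.0847] win [ 0.4056 -0.3595  0.0839] fwd 0.0173 left -0.0005 up 0.0009 yaw 55.4 ang 28.0
   last resid [ 0.1  0.2  0.1 -0.8] bias [ 0.    -0.    -0.    -0.     0.    -0.001 -0.001]
near 0.0005 3 spot [ 0.4159 -0.345   0.085 ] win [ 0.4052 -0.3602  0.0855] fwd 0.0186 left -0.0004 up -0.0004 yaw 55.9 ang 27.8
   last resid [-0.1 -0.5  0.1 -0. ] bias [-0.004 -0.003 -0.006 -0.002  0.001 -0.002 -0.006]
```

Call:
{"name": "move_arm", "arguments": {
  "increments": [0,0,0,0.0035,0,-0.0025,0.04,0,0,0,0.0075,0,-0.0045,0.04,0,0,0,0.0115,0,-0.0065,0.04,0,0,0,0.015,0,-0.0085,0.04,0,0,0,0.015,0,-0.0085,0.04,0,0,0,0.015,0,-0.0085,0.04]
}}

```text
time_s: 11.23
tcp_pos: [0.431, -0.3379, 0.0719]
ee_rot: [[0.523, 0.81, -0.266], [0.723, -0.586, -0.365], [-0.452, -0.001, -0.892]]
wrist_force: [0.4, -0.6, -0.3]
gripper_width: 0.727
```

Run:
```python
from h import *
log(); s=r.sense(); print(s['ee_rot'].round(3).tolist()); np.savez('w13s.npz',p=s['tcp_pos'],R=s['ee_rot'])
save('wrist','w13.png');save('side','d13.png')
crop('d13.png','d13c.png',290,120,70,55,11);crop('w13.png','w13c.png',190,150,140,110,5)
```

```text
t 11.23 J [ -56.99   41.51    2.89  -56.35  -88.22 -136.9 ] p [ 0.431  -0.3379  0.0719] F [ 0.4 -0.6 -0.3] w 0.727
[[0.523, 0.81, -0.266], [0.723, -0.586, -0.365], [-0.452, -0.001, -0.892]]
```

View pics/d13c.png

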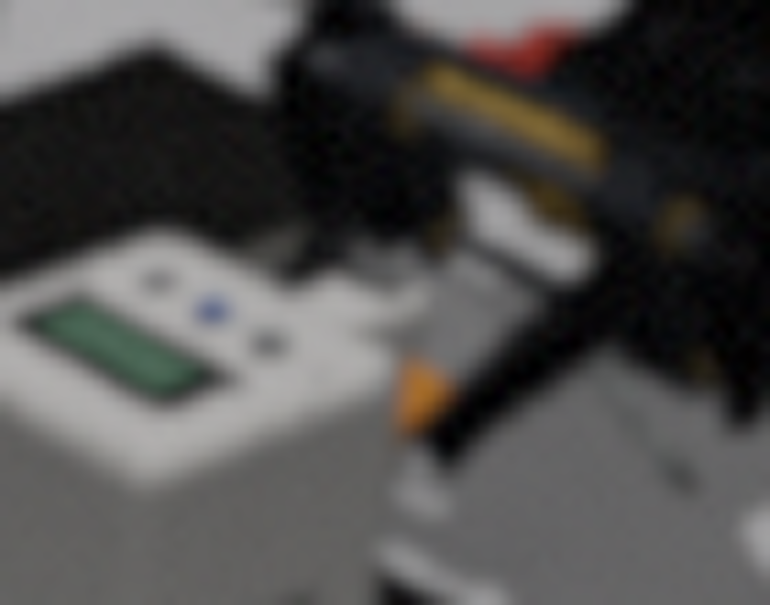

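View pics/w13c.png

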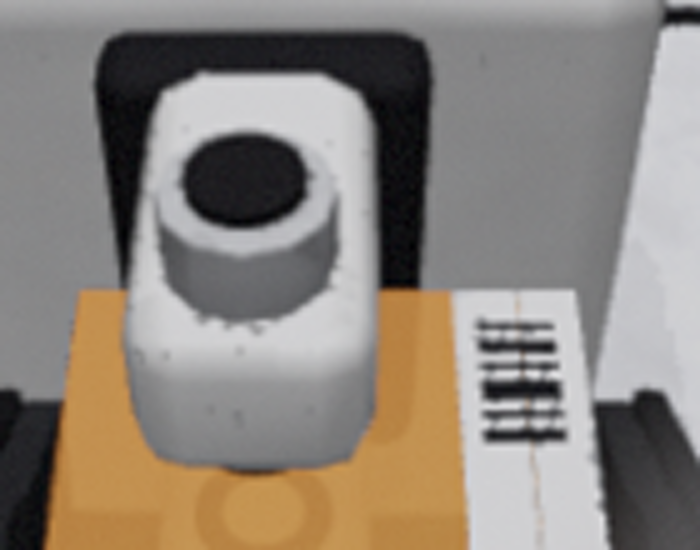

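```bash
sed -i "s/^def solve/s13=ld('w13s.npz')\nobs+=[(s13,w12(262,512),L['spot']),(s13,w12(244,180),L['cap'])]\ndef solve/; s/or o\[0\] is s12\]/or o[0] is s12 or o[0] is s13]/; s/slideW(v,s12,(-8/slideW(v,s13,(-8/" joint2.py; python3 joint2.py
python3 - <<'E'
from joint2 import *
obs[:]=[o for o in obs if o[0] in (s10,s11,s12,s13)] if 0 else obs
v=solve(.0005,1).x
for P in [(-8,3,25),(-8,-3,25),(-8,3,0),(-8,3,50),(16,3,0)]: print(P,((wp(slideW(v,s13,P),s13,v[4:11])[0]-[190,150]+.4)*5).round(0))
for P in [(-55,0,75),(-55,0,95),(-55,0,85),(-55,0,131)]: print(P,((wp(W(v[:3],np.array(P)/1e3),s13,v[4:11])[0]-[190,150]+.4)*5).round(0))
E
```

```text
all 0.0005 1 spot [ 0.4155 -0.3476  0.0855] win [ 0.4157 -0.3467  0.0848] fwd -0.0009 left -0.0003 up 0.0006 yaw 54.6 ang 26.9
   last resid [ 0.4  0.4 -0.1  0.3] bias [-0.015 -0.008 -0.006 -0.001  0.002 -0.003  0.002]
all 0.0005 0.2 spot [ 0.4152 -0.347   0.0851] win [ 0.4157 -0.3458  0.0836] fwd -0.0013 left -0.0003 up 0.0015 yaw 54.2 ang 28.1
   last resid [ 0.7  0.7  0.4 -0.9] bias [-0.002 -0.001 -0.001 -0.     0.    -0.    -0.   ]
all 0.0005 3 spot [ 0.4157 -0.3475  0.0856] win [ 0.4158 -0.3468  0.0852] fwd -0.0007 left -0.0003 up 0.0004 yaw 54.4 ang 26.7
   last resid [ 0.3  0.2 -0.2  0.5] bias [-0.018 -0.01  -0.007 -0.007  0.003 -0.006  0.036]
near 0.0005 1 spot [ 0.4158 -0.3453  0.085 ] win [ 0.4154 -0.3461  0.0859] fwd 0.001 left 0.0001 up -0.0009 yaw 55.9 ang 27.9
   last resid [ 0.1 -0.4  0.  -0.3] bias [-0.003 -0.001 -0.004 -0.001  0.    -0.002 -0.004]
near 0.0005 0.2 spot [ 0.4158 -0.3455  0.0847] win [ 0.4157 -0.3456  0.0847] fwd 0.0002 left 0.0 up -0.0001 yaw 55.7 ang 27.9
   last resid [ 0.3  0.3  0.  -0.8] bias [ 0.    -0.    -0.    -0.     0.    -0.001 -0.001]
near 0.0005 3 spot [ 0.4158 -0.3453  0.0851] win [ 0.4153 -0.3462  0.0862] fwd 0.0011 left 0.0002 up -0.0011 yaw 55.8 ang 27.5
   last resid [ 0.  -0.5 -0.1 -0.1] bias [-0.006 -0.003 -0.006 -0.001  0.001 -0.003 -0.006]
(-8, 3, 25) [257. 449.]
(-8, -3, 25) [259. 478.]
(-8, 3, 0) [265. 291.]
(-8, 3, 50) [249. 636.]
(16, 3, 0) [453. 292.]
(-55, 0, 75) [264. 516.]
(-55, 0, 95) [258. 417.]
(-55, 0, 85) [261. 469.]
(-55, 0, 131) [244. 185.]
```

Run:
```python
from h import *
log(); a=cv2.imread('pics/d13.png')[190:300,150:330]; b=cv2.imread('pics/side0.png')[190:300,150:330]; cv2.imwrite('pics/cmp.png',cv2.resize(np.hstack([b,a]),None,fx=2.2,fy=2.2))
print(r.finish_job())
```

```text
t 11.33 J [ -57.02   41.52    2.9   -56.34  -88.22 -136.9 ] p [ 0.4308 -0.3383  0.0719] F [ 0.3 -0.6  0. ] w 0.732
the job is handed in; nothing more can be done
None
```

View pics/cmp.png

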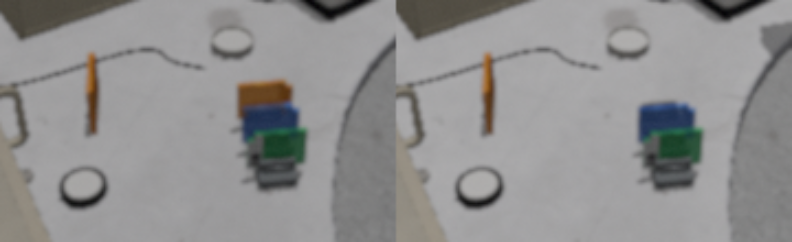

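The amber slide is in the throat of the densitometer, still held, and the job was handed in at about 11.3 s of the 48 s allowed. I took the smaller amber slide, the one in the rack, gripping it by its two end edges. I lifted it straight out, turned it level and slid it in from the front, label up and frosted end to the right.

**Position:** the last camera fits put the middle of the clear glass within about 1.5 mm of the reading spot in every direction.

**Level:** the slide's angle in the grip came out at 27–28° across the fits, and the hold assumes 27°, so it should be within about 1° of level front to back. I did not measure sideways tilt on its own at the end. It rests on the slide's ends lying flat against the finger pads, and an earlier scene view showed its edge parallel to the lamp nose.

**Contact:** wrist force stayed below about 1 N in the throat, and nothing showed the glass touching. The gap above and below the glass is about 7 mm by design. The fits disagree on its height by about 2–3 mm.

**Other things:** in the side view before and after, the blue and green slides, the dish, the tile and the larger look-alike all look unmoved.

**Disagreements:** the early top-down wrist view put the instrument about 5–10 mm and 2–3° away from where the other views had it. The close-up wrist views and the scene view then agreed, and I used those. The fingertips also looked about 17 mm short of where the tool data puts them when open, so I reached slightly further before gripping.

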